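# Pack the soldering supplies into the stacking trays

## Task

Pack away the soldering supplies in one stack on the low steel base frame: the deep tray at the bottom with the solder spool standing upright in it, the shallow tray on that with the round flux tin lying flat in it, and the flat cover on top. Each tray and the cover must sit fully home, its corner feet inside the rim of the piece below and its underside resting on that rim all round.

Things in the scene. Friction and masses are not known exactly. Their poses are not given: they have to be found in the camera images.
- base_frame: Low dark steel frame, open between flat bars, fixed; the stack goes on it. 118 x 162 mm, rim 16 mm high. Its rim, like the trays', encloses 108 (x) by 152 mm (y). Origin: centre of the underside; z up, y along the long side. Deep tray home: its origin 7 mm above this one, centred, long sides parallel, either way round. Feet have 1.5 mm play each side in any rim.
- deep_tray: Grey tray, 114 (x) x 158 (y) x 58 mm high, two open halves, no small pockets. Origin: centre, at the soles of its 4 domed corner feet (9 mm high); y along the long side. Floor z = 12, rim z = 58. Wall along x at y = 0; its middle 54 mm is a grip 12 mm thick (y = +-6), top z = 56: pinch from above, fingers closing along y. Halves 108 (x) x 70 mm (y), centred at y = +-41. 0.22 kg.
- shallow_tray: Grey tray, plan, feet, floor and 12 mm grip as the deep tray's, but 41 mm high: rim z = 41, grip top z = 39 mm. Origin: centre, at the soles of its feet; y along the long side. The +y half is open, 108 x 70 mm, centred at y = +41; at the -y end a row of three pockets, 39 mm from the grip. Home: its origin 49 mm above the deep tray's. 0.18 kg.
- cover: Flat grey cover, 114 (x) x 158 mm (y), plate z = 9 to 14 mm, same corner feet. Black bridge handle on top, along x: 72 mm long, 12 mm thick (y = +-6), bar z = 33 to 47, legs at x = +-30. Origin: centre, at the soles of its feet; y along the long side. Home: its origin 32 mm above the shallow tray's. 0.15 kg.
- spool: Spool of solder wire, red flange, standing on end: 54 mm across, 31 mm high. Origin: centre of its underside, axis z. Only the deep tray is deep enough for it under a closed stack; either half will do. In the tray there is room for the fingers on its sides along the tray's x, not y. 0.15 kg.
- tin: Round yellow flux tin, lying flat: 44 mm across, 20 mm high. Origin: centre of its underside, axis z. Fits the open (+y) half of the shallow tray; there is room for the fingers on its sides along the tray's x. 0.05 kg.
Not all that is in view belongs to the job. There is more than one size of the spool; the job needs the larger.

How it is judged:
On the way, in this order (a step that is already met when the one before it is completed fails the run):
1. the deep tray is home on the base frame (horizontal distance between deep_tray and base_frame below 0.005 m and z of deep_tray in the frame of base_frame between 0.004 and 0.01 m and angle between the y axis of deep_tray and the y axis of base_frame, either way round below 0.08 rad and angle between deep_tray's own z axis and vertical below 0.05 rad), for 0.2 s.
2. the shallow tray is home on the deep tray, with the spool in the deep tray (all of step 1 and horizontal distance between shallow_tray and deep_tray below 0.005 m and z of shallow_tray in the frame of deep_tray between 0.046 and 0.052 m and angle between the y axis of shallow_tray and the y axis of deep_tray, either way round below 0.08 rad and angle between shallow_tray's own z axis and vertical below 0.05 rad and z of spool in the frame of deep_tray between 0.007 and 0.017 m and angle between spool's own z axis and vertical below 0.15 rad and x of spool in the frame of deep_tray between -0.054 and 0.054 m and y of spool in the frame of deep_tray between -0.076 and 0.076 m), for 0.2 s.
3. the cover is home on the shallow tray, with the tin in the shallow tray (all of step 2 and horizontal distance between cover and shallow_tray below 0.005 m and z of cover in the frame of shallow_tray between 0.029 and 0.035 m and angle between the y axis of cover and the y axis of shallow_tray, either way round below 0.08 rad and angle between cover's own z axis and vertical below 0.05 rad and z of tin in the frame of shallow_tray between 0.007 and 0.017 m and angle between tin's own z axis and vertical below 0.15 rad and x of tin in the frame of shallow_tray between -0.054 and 0.054 m and y of tin in the frame of shallow_tray between -0.076 and 0.076 m), for 0.2 s.
At the end, for the whole second after the job is handed in: Base frame, deep tray, shallow tray, cover, bottom to top: each within 5 mm of centre, 3 mm of home height, 0.08 rad of parallel (either way round), 0.05 rad of level. Spool on the deep tray's floor, tin on the shallow tray's, within 5 mm, upright within 0.15 rad. All released, at rest (all of step 3 and linear speed of each of deep_tray, shallow_tray, cover, spool, tin below 0.02 m/s); the robot touches nothing.
It also fails if it takes over 120 s, if anything falls off the work surface, if the arm or the gripper's body presses on something with over 40 N, if the wrist force passes 120 N, or if a joint passes its speed limit or range.

## Robot

A 6-joint arm with a two-finger parallel gripper is mounted at the origin on a cart in front of the work surface, level with it; the furniture and walls round the work are solid. World frame = base frame: x ahead of the robot, y to its left, z up, the work surface at z = 0. Lengths are in m, angles in rad, forces in N, time in s.
With the tool pointing down it reaches from about 0.325 to 0.925 m from the base axis. Payload 3.1 kg.
Tool frame: the origin (TCP) lies on the front face of the gripper's body, between the roots of the fingers; the fingertips stand 73 mm ahead of it and the grasp point (between the pads) lies 54 mm ahead of it (grip_point_offset is the distance from the TCP to the grasp point, in m); z points along the fingers, y is the line along which they close (so a half turn about z gives the same grasp; the last joint's range is limited). The gripper opens to 85 mm and grips with 20 to 120 N. Pads are 22 mm wide; open, the fingers measure 114 mm over their backs; the gripper's body (76 mm by 85 mm) begins 54 mm behind the grasp point. The pads swing forward as they close: fully open they stand 13 mm farther back than shut.
Start: joints at [1.184, 0.217, 1.613, -0, 1.311, -0.112], TCP at [0.17, 0.602, 0.304] pointing down, gripper open.
Joint ranges: [-2.75, 2.75], [-0.78, 2.1], [0.31, 2.55], [-1.13, 4.27], [0.13, 2.63], [-2.58, 2.58]. Speed limits (rad/s): [2.79, 2.79, 3.14, 3.14, 3.14, 3.14].

## Interface

Orientations are given as a rotation vector (axis times angle).
In Python, from plant import read_state, read_camera, finish_job, grip_point_offset gives the robot as it stands.
- The arm moves only by the tool send_rows, never from a script. Its argument "targets" is a list of rows, each an object of numbers: "dx", "dy", "dz": the shift along the tool's x, y, z in m; "wx", "wy", "wz": the turn, a rotation vector about the tool's x, y, z in degrees; "hand": the opening, from -1 (shut) to 1 (fully open), so that 0 is half open. In form: [{"dx": .., "dy": .., "dz": .., "wx": .., "wy": .., "wz": .., "hand": ..}, ...]. A call has 1 to 5 rows; each row shifts and turns the commanded pose from where the row before left it, along the tool's axes as they then stand; what a row does not reach is not made up. A row lasts 1/10 s, in which the tool goes at most 50 mm and 8.59 degrees, less where a joint would pass 70% of its speed; a pose out of reach is approached as far as the arm can. A call is refused whole if a number of a shift passes 0.05 or a number of a turn 8.59, either way. A call with a gripper value outside its range is refused whole. The fingers move at their own pace and stop on an object; the grip force is fixed at half the most. Time passes only in rows, so rows that do not move let the fingers close. It gives the time, the measured TCP pose, the force, the opening and the grip force at its end, in the units of the state.
- read_state(): the state, without advancing time (a new reading comes with each control period).
- read_camera(name): name is "scene" or "top" or "wrist"; returns a dict with "color" (384x512x3 uint8, blue, green, red), "fov_y" (degrees; the focal length in pixels is half the picture's height over the tangent of half this angle, whatever the lens; pixels are square), "cx", "cy" (the principal point, pixels), "view" (4x4, takes a point from world to camera coordinates). Camera axes: x right, y down, z forward; pixel columns grow to the right and rows downward; lengths in m; the calibration is good to about 2 mm. A picture is of the moment at which its call begins. There is no depth.
- finish_job(): hands the job in; it is judged then, once.
The state is a dict: "clock": time; "q": joint angles; "dq": joint speeds; "effort": joint torques, N m; "tool_pos": TCP position; "eef_rot": TCP orientation; "wrist_force": force on the tool from outside, world axes, zero at the start; "wrist_torque": the same for the moment, N m; "grip_width": finger opening in m; "grip_force": force on a finger pad.
Only numpy, scipy, OpenCV 4.12 (cv2) and the standard library are available. Lean on these libraries where they do the work, as an engineer would, in place of code of your own. Each camera call takes 0.05 s, during which the arm holds its last target. There are 200 camera calls.

## Working session

There is one attempt and no reset: what is moved stays moved. The work goes in short steps, Python scripts to look and compute and a tool call to move; the robot and the scene stay as the last step left them, time stands still between calls to the robot, and variables do not carry over. Pictures are saved under pics/ and viewed, at most 14 in all, crops included, and the job is handed in when it is done.

Besides the shell and the picture viewer there is one more tool, called after ">>>" as name(argument=value, ...) on one line, values as JSON. send_rows: Moves the arm, as the interface text tells. Its arguments: {"type":"object","properties":{"targets":{"type":"array","items":{"type":"object","properties":{"dx":{"type":"number"},"dy":{"type":"number"},"dz":{"type":"number"},"wx":{"type":"number"},"wy":{"type":"number"},"wz":{"type":"number"},"hand":{"type":"number"}}}}},"required":["targets"]}

```bash
mkdir -p pics; ls; cat > h.py <<'E'
import numpy as np, cv2
from plant import *
from scipy.spatial.transform import Rotation as R
def grab(n,f):
    c=read_camera(n); cv2.imwrite(f'pics/{f}.png',c['color']); np.savez(f'pics/{f}.npz',**{k:np.array(v) for k,v in c.items()}); return c
def px2w(c,u,v,z):
    f=192/np.tan(np.radians(float(c['fov_y']))/2); V=np.array(c['view'])
    d=V[:3,:3].T@np.array([(u-c['cx'])/f,(v-c['cy'])/f,1]); o=-V[:3,:3].T@V[:3,3]
    return o+d*(z-o[2])/d[2]
def w2px(c,p):
    f=192/np.tan(np.radians(float(c['fov_y']))/2); V=np.array(c['view']); q=V[:3,:3]@np.array(p)+V[:3,3]
    return np.array([c['cx']+f*q[0]/q[2],c['cy']+f*q[1]/q[2]])
def move(c_xyz,yaw_y_dir=None):
    s=read_state(); Rm=R.from_rotvec(s['eef_rot']); print('tool d',Rm.inv().apply(np.array(c_xyz)-s['tool_pos']).round(4))
E
python3 - <<'E'
from h import *
s=read_state(); print(s); print(R.from_rotvec(s['eef_rot']).as_matrix().round(3)); print(grip_point_offset)
for n in['top','scene','wrist']:
    c=grab(n,n+'0'); print(n,c['fov_y'],c['cx'],c['cy'],c['view'].__repr__() if n!='wrist' else c['view'].round(3))
a=cv2.imread('pics/top0.png'); cv2.imwrite('pics/top0b.png',cv2.resize(a,(800,600),interpolation=cv2.INTER_CUBIC))
E
```

```text
pics
{'clock': 0.0, 'q': array([ 1.18378784e+00,  2.17753260e-01,  1.61496419e+00, -4.83864323e-06,
        1.31131465e+00, -1.12192545e-01]), 'dq': array([-0.00129308,  0.001108  ,  0.00154212, -0.00100808,  0.00079743,
       -0.00135396]), 'effort': array([-1.40304448e-03, -3.96836579e+01, -3.03860486e+01, -2.55755003e-04,
        9.61637852e-03,  1.82234822e-05]), 'tool_pos': array([0.16933061, 0.60093877, 0.30255293]), 'eef_rot': array([-0.43023858, -3.11138684,  0.00371424]), 'wrist_force': array([-0.64754764, -0.3443202 ,  0.24265303]), 'wrist_torque': array([-0.02832854,  0.03317392, -0.02648493]), 'grip_force': 0.0, 'grip_width': 0.08519573742814228}
[[-0.962  0.271 -0.001]
 [ 0.271  0.962 -0.002]
 [ 0.    -0.002 -1.   ]]
0.0539
top 44.98846979314159 260.6715514240843 196.91168111548726 array([[ 1.62120688e-02, -9.99863811e-01,  3.08682910e-03,
        -4.93233824e-03],
       [-9.94692639e-01, -1.64417902e-02, -1.01568799e-01,
         5.63443000e-01],
       [ 1.01605720e-01, -1.42380582e-03, -9.94823728e-01,
         1.53541660e+00],
       [ 0.00000000e+00,  0.00000000e+00,  0.00000000e+00,
         1.00000000e+00]])
scene 52.83333796562534 252.38579897216735 192.1386131766857 array([[-0.89884271, -0.4382075 , -0.00748119,  0.4870837 ],
       [-0.28863628,  0.60471782, -0.74229742,  0.20912188],
       [ 0.3298043 , -0.66504928, -0.67002878,  0.86660371],
       [ 0.        ,  0.        ,  0.        ,  1.        ]])
wrist 69.58128358305528 251.12158090219054 188.3521335137296 [[ 0.271  0.963 -0.002 -0.625]
 [ 0.919 -0.258  0.3   -0.04 ]
 [ 0.288 -0.083 -0.954  0.379]
 [ 0.     0.     0.     1.   ]]
```

View pics/top0b.png

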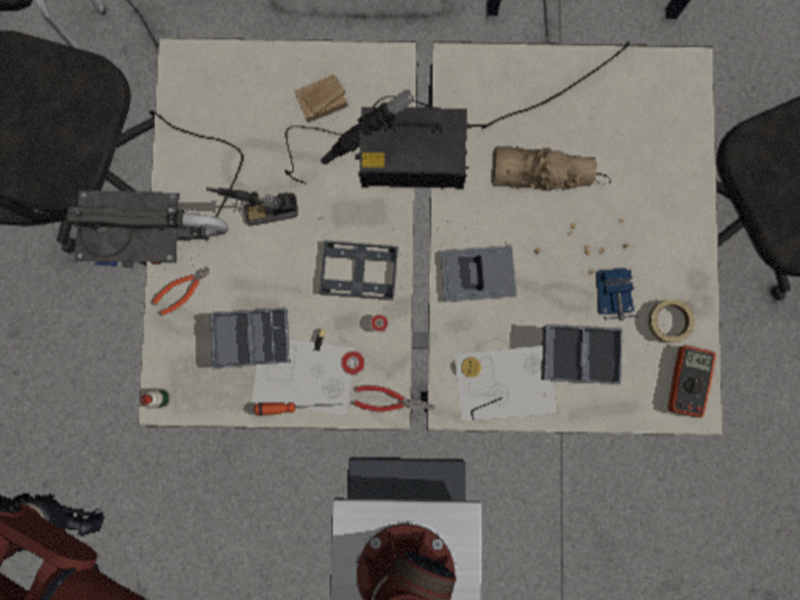

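View pics/scene0.png

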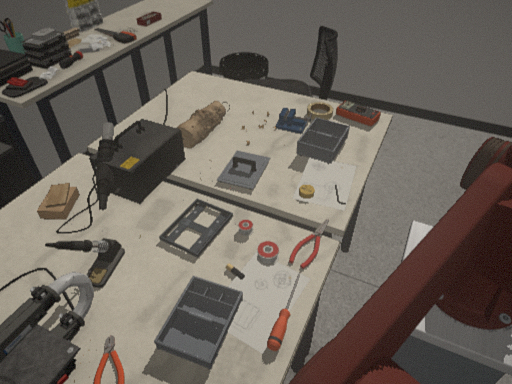

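The top view (800x600 px) shows the base frame at (358,270), deep tray (582,354), shallow tray (250,337), cover (478,272), large spool (352,362), small spool (379,323) and tin (470,367). Next I'll zoom in to get the corners.

```bash
python3 - <<'E'
from h import *
a=cv2.imread('pics/top0.png')
T=[]
for (x,y) in [(229,173),(372,227),(160,216),(306,174)]:
    T.append(cv2.resize(a[y-30:y+30,x-40:x+40],(400,300),interpolation=cv2.INTER_CUBIC))
cv2.imwrite('pics/z0.png',np.vstack([np.hstack(T[:2]),np.hstack(T[2:])]))
c=np.load('pics/top0.npz')
for n,u,v,z in [('frame',358,270,.016),('deep',582,354,.058),('shal',250,337,.041),('cover',478,272,.03),('spool',352,362,.031),('small',379,323,.02),('tin',470,367,.02)]: print(n,px2w(c,u*.64,v*.64,z).round(3))
E
```

```text
frame [0.646 0.113 0.016]
deep [ 0.468 -0.365  0.058]
shal [0.494 0.339 0.041]
cover [ 0.644 -0.148  0.03 ]
spool [0.444 0.121 0.031]
small [0.53  0.065 0.02 ]
tin [ 0.438 -0.133  0.02 ]
```

View pics/z0.png

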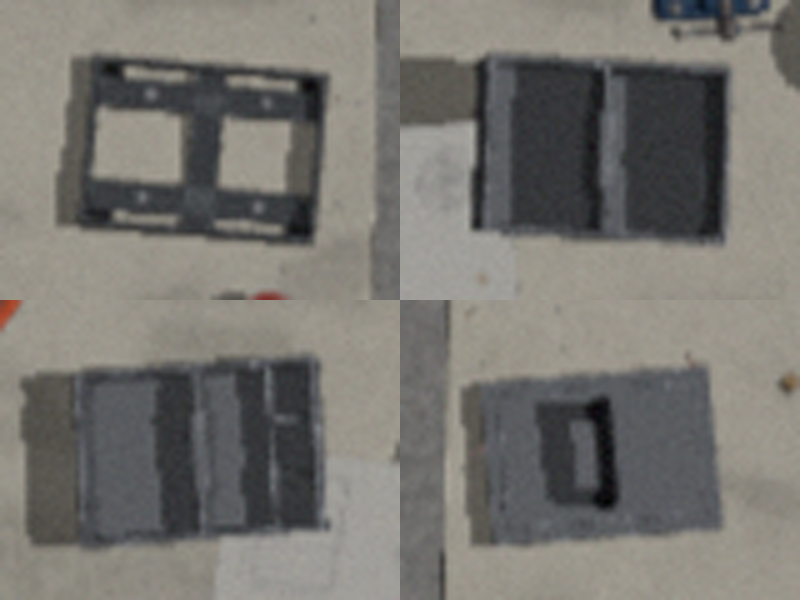

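The zoom shows the long sides running roughly along world y. The shallow tray's pockets are at its right (-y) end. I'll move over the frame and look from there.

>>> send_rows(targets=[{"wz": -8},{"wz": -7.7,"dx": -0.01,"dy": -0.01},{"dx": -0.03,"dy": -0.035},{"dx": -0.03,"dy": -0.035},{"dx": -0.03,"dy": -0.035}])

```text
schema error: expected keys dx, dy, dz, wx, wy, wz, hand
```

>>> send_rows(targets=[{"dx": -0.03,"dy": -0.035},{"dx": -0.03,"dy": -0.035},{"dx": -0.03,"dy": -0.035},{"dx": -0.03,"dy": -0.035},{"dx": -0.03,"dy": -0.035}])

```text
schema error: expected keys dx, dy, dz, wx, wy, wz, hand
```

>>> send_rows(targets=[{"dx": -0.03,"dy": -0.035},{"dx": -0.03,"dy": -0.035},{"dx": -0.03,"dy": -0.035},{"dx": -0.03,"dy": -0.035},{"dx": -0.03,"dy": -0.035}])

```text
schema error: expected keys dx, dy, dz, wx, wy, wz, hand
```

>>> send_rows(targets=[{"dx": -0.03,"dy": -0.035},{},{}])

```text
schema error: expected keys dx, dy, dz, wx, wy, wz, hand
```

```bash
cat >> h.py <<'E'
def yaw():
    s=read_state(); m=R.from_rotvec(s['eef_rot']).as_matrix(); return np.degrees(np.arctan2(m[1,1],m[0,1]))
def plan(p,yawdeg):
    "turn to do first (tool axes, deg), then shift in the turned tool axes"
    s=read_state(); m=R.from_rotvec(s['eef_rot']); a=np.radians(yawdeg)
    y=np.array([np.cos(a),np.sin(a),0]); z=np.array([0,0,-1.]); x=np.cross(y,z); T=R.from_matrix(np.column_stack([x,y,z]))
    w=(m.inv()*T).as_rotvec(degrees=True); print('turn',w.round(2),'shift',T.inv().apply(np.array(p)-s['tool_pos']).round(4),'tcp',s['tool_pos'].round(4))
from scipy.optimize import least_squares
def fitrect(c,pts,w,l,z):
    "pts: 4 px corners ordered (+x+y),(+x-y),(-x-y),(-x+y) in object axes; returns x,y,yaw of y axis in deg, resid px"
    L=np.array([[w,l],[w,-l],[-w,-l],[-w,l]])/2
    def f(q):
        r=R.from_euler('z',q[2]).as_matrix()
        return np.concatenate([w2px(c,r@np.array([*k,0])+[q[0],q[1],z])-p for k,p in zip(L,pts) if p is not None])
    g=np.mean([px2w(c,*p,z)for p in pts if p is not None],0)
    o=least_squares(f,[g[0],g[1],0],loss='soft_l1'); return o.x[0].round(4),o.x[1].round(4),round(90+np.degrees(o.x[2]),2),o.fun.round(1)
E
python3 - <<'E'
from h import *
s=read_state(); print(s['clock'],s['tool_pos'],yaw(),s['q'])
grab('wrist','w1')
E
```

```text
0.15 [0.16937726 0.60109705 0.30284009] 74.25249423831433 [ 1.18379895e+00  2.17614064e-01  1.61457980e+00  3.81893710e-05
  1.31132017e+00 -1.12161150e-01]
```

View pics/w1.png

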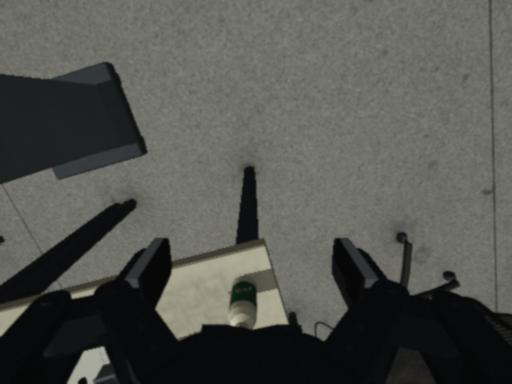

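>>> send_rows(targets=[{"dx": 0,"dy": 0,"dz": 0,"wx": 0,"wy": 0,"wz": -8,"hand": 1},{"dx": 0,"dy": 0,"dz": 0,"wx": 0,"wy": 0,"wz": -7.7,"hand": 1},{"dx": -0.035,"dy": -0.03,"dz": 0,"wx": 0,"wy": 0,"wz": 0,"hand": 1},{"dx": -0.035,"dy": -0.03,"dz": 0,"wx": 0,"wy": 0,"wz": 0,"hand": 1},{"dx": -0.035,"dy": -0.03,"dz": 0,"wx": 0,"wy": 0,"wz": 0,"hand": 1}])

```text
clock: 0.7
tool_pos: [0.275, 0.5105, 0.3036]
eef_rot: [0.001, -3.142, 0.001]
wrist_force: [0.1, -0.2, 0.0]
grip_width: 0.0854
grip_force: 0.0
```

>>> send_rows(targets=[{"dx": -0.035,"dy": -0.03,"dz": 0,"wx": 0,"wy": 0,"wz": 0,"hand": 1},{"dx": -0.035,"dy": -0.03,"dz": 0,"wx": 0,"wy": 0,"wz": 0,"hand": 1},{"dx": -0.035,"dy": -0.03,"dz": 0,"wx": 0,"wy": 0,"wz": 0,"hand": 1},{"dx": -0.035,"dy": -0.03,"dz": 0,"wx": 0,"wy": 0,"wz": 0,"hand": 1},{"dx": -0.035,"dy": -0.03,"dz": 0,"wx": 0,"wy": 0,"wz": 0,"hand": 1}])

```text
clock: 1.2
tool_pos: [0.4505, 0.3599, 0.3039]
eef_rot: [0.001, 3.142, 0.0]
wrist_force: [0.9, 0.1, 1.0]
grip_width: 0.0852
grip_force: 0.0
```

>>> send_rows(targets=[{"dx": -0.035,"dy": -0.03,"dz": 0,"wx": 0,"wy": 0,"wz": 0,"hand": 1},{"dx": -0.035,"dy": -0.03,"dz": 0,"wx": 0,"wy": 0,"wz": 0,"hand": 1},{"dx": -0.035,"dy": -0.03,"dz": 0,"wx": 0,"wy": 0,"wz": 0,"hand": 1},{"dx": -0.035,"dy": -0.03,"dz": 0,"wx": 0,"wy": 0,"wz": 0,"hand": 1},{"dx": -0.035,"dy": -0.03,"dz": 0,"wx": 0,"wy": 0,"wz": 0,"hand": 1}])

```text
clock: 1.7
tool_pos: [0.6254, 0.2097, 0.3036]
eef_rot: [-0.001, -3.141, -0.0]
wrist_force: [0.1, -0.4, 0.4]
grip_width: 0.0854
grip_force: 0.0
```

>>> send_rows(targets=[{"dx": -0.035,"dy": -0.03,"dz": 0,"wx": 0,"wy": 0,"wz": 0,"hand": 1},{"dx": -0.035,"dy": -0.03,"dz": 0,"wx": 0,"wy": 0,"wz": 0,"hand": 1},{"dx": -0.02,"dy": -0.03,"dz": 0,"wx": 0,"wy": 0,"wz": 0,"hand": 1},{"dx": 0,"dy": 0,"dz": 0,"wx": 0,"wy": 0,"wz": 0,"hand": 1},{"dx": 0,"dy": 0,"dz": 0,"wx": 0,"wy": 0,"wz": 0,"hand": 1}])

```text
clock: 2.2
tool_pos: [0.7142, 0.1203, 0.303]
eef_rot: [-0.004, -3.14, -0.001]
wrist_force: [0.4, 0.7, -0.5]
grip_width: 0.0857
grip_force: 0.0
```

```bash
python3 - <<'E'
from h import *
s=read_state(); print(s['clock'],s['tool_pos'],yaw(),s['q'])
c=grab('wrist','w1')
for p in [(.646,.113,.016),(.444,.121,.031),(.644,-.148,.02)]: print(w2px(c,p))
E
```

```text
2.2 [0.71422884 0.1203145  0.30299358] 89.8484392129621 [ 6.98670150e-02  4.25684434e-01  1.34974040e+00  7.06709857e-04
  1.36782979e+00 -1.49842759e+00]
[244.55646154 108.09542586]
[ 250.49051267 -108.5786835 ]
[ 31.12497381 106.99679536]
```

View pics/w1.png

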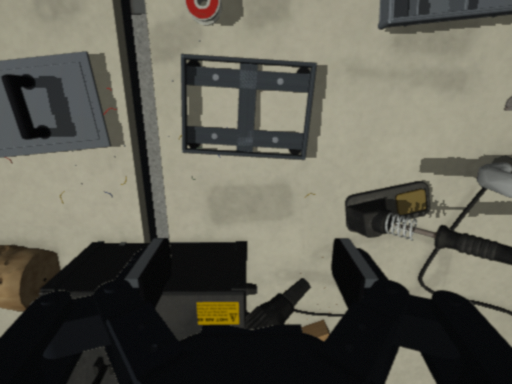

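The frame shows with corners at about (183,55), (316,64), (306,158) and (184,152). The cover is at left and the spool at the top, near (203,5). I'll fit silhouettes using the bluish colour.

```bash
cat >> h.py <<'E'
def mask(img,thr=2):
    a=cv2.GaussianBlur(img,(3,3),0).astype(int); return (a[...,0]-a[...,2]>thr).astype(np.uint8)
def sil(c,seed,w,l,z0,z1,half=110,thr=2,name=None):
    "fit box w x l x [z0,z1] silhouette to the bluish blob near seed (x,y,yawdeg)"
    img=np.array(c['color']); m=mask(img,thr)
    P=lambda q:cv2.convexHull(np.array([w2px(c,R.from_euler('z',q[2]).apply([sx*w/2,sy*l/2,0])+[q[0],q[1],z]) for z in(z0,z1) for sx in(-1,1) for sy in(-1,1)],np.float32))
    q0=[seed[0],seed[1],np.radians(seed[2]-90)]
    big=np.zeros_like(m); cv2.fillConvexPoly(big,P(q0).astype(np.int32),1); big=cv2.dilate(big,np.ones((21,21),np.uint8))
    m=cv2.morphologyEx(m&big,cv2.MORPH_OPEN,np.ones((3,3),np.uint8))
    n,lab,st,_=cv2.connectedComponentsWithStats(m); k=1+np.argmax(st[1:,4])
    H=cv2.convexHull(cv2.findContours((lab==k).astype(np.uint8),0,2)[0][0]).reshape(-1,2).astype(float)
    # densify hull
    D=np.vstack([H[i]+(H[(i+1)%len(H)]-H[i])*t for i in range(len(H)) for t in [np.linspace(0,1,max(2,int(np.hypot(*(H[(i+1)%len(H)]-H[i]))/2)),endpoint=False)[:,None]]])
    ct=D.mean(0); 
    f=lambda q:np.array([cv2.pointPolygonTest(P(q),(float(p[0]),float(p[1])),True) for p in D])-0.5
    o=least_squares(f,q0,loss='soft_l1',f_scale=.7,diff_step=1e-4,x_scale=[.01,.01,.05])
    if name:
        v=img.copy(); cv2.polylines(v,[P(o.x).astype(np.int32)],True,(0,255,0)); v[(lab==k)]=v[lab==k]//2+[0,0,90]; cv2.imwrite(f'pics/{name}.png',v)
    return o.x[0].round(4),o.x[1].round(4),round(90+np.degrees(o.x[2]),2),'rms',np.sqrt((o.fun**2).mean()).round(2),'blob',st[k,:4]
E
python3 - <<'E'
from h import *
c=dict(np.load('pics/w1.npz'))
print('rect',fitrect(c,[(306,158),(184,152),(183,55),(316,64)],.118,.162,.016))
print('rect b',fitrect(c,[(306,158),(184,152),(183,55),(316,64)][::-1],.118,.162,.016))
for t in (0,2,5): print(sil(c,(.646,.113,85),.118,.162,0,.016,thr=t,name='s1'))
c=dict(np.load('pics/top0.npz'))
for n,s,w,l,a,b in [('frame',(.646,.113,85),.118,.162,0,.016),('deep',(.468,-.365,87),.114,.158,.009,.058),('shal',(.494,.339,94),.114,.158,.009,.041),('cover',(.644,-.148,94),.114,.158,.009,.014)]: print(n,sil(c,s,w,l,a,b))
E
```

```text
rect (np.float64(0.649), np.float64(0.1168), np.float64(86.39), array([ 0.8,  3.1, -1.1,  1.7, -1.4, -0.9,  2.8, -0.8]))
rect b (np.float64(0.7617), np.float64(0.1106), np.float64(87.09), array([-17.6, 173.9,   2. , 177.9,  -1.1,  -1.5,   1.4,  -1.5]))
(np.float64(0.6479), np.float64(0.1153), np.float64(86.32), 'rms', np.float64(1.02), 'blob', array([182,  55, 134, 104], dtype=int32))
(np.float64(0.6481), np.float64(0.1149), np.float64(86.49), 'rms', np.float64(1.93), 'blob', array([182,  55, 133, 103], dtype=int32))
(np.float64(0.6548), np.float64(0.1126), np.float64(86.22), 'rms', np.float64(10.1), 'blob', array([195,  64, 119,  87], dtype=int32))
frame (np.float64(0.6491), np.float64(0.1141), np.float64(82.27), 'rms', np.float64(1.88), 'blob', array([206, 157,  47,  34], dtype=int32))
deep (np.float64(0.4694), np.float64(-0.3687), np.float64(89.37), 'rms', np.float64(1.09), 'blob', array([348, 209,  49,  35], dtype=int32))
shal (np.float64(0.4933), np.float64(0.3427), np.float64(95.19), 'rms', np.float64(0.18), 'blob', array([135, 198,  50,  37], dtype=int32))
cover (np.float64(0.6443), np.float64(-0.1487), np.float64(94.59), 'rms', np.float64(0.62), 'blob', array([283, 158,  47,  34], dtype=int32))
```

View pics/s1.png

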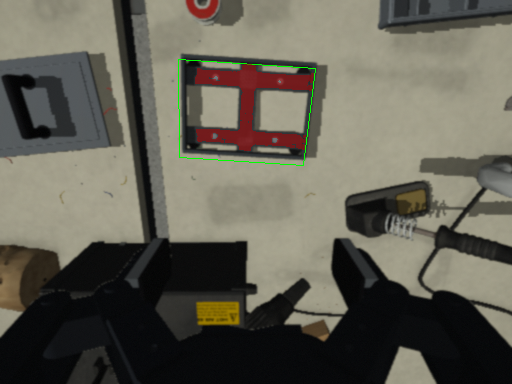

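The thr=0 fit follows the frame edge, so the frame is at about (0.648, 0.115) with its y axis at 86.4°. Next is the deep tray.

>>> send_rows(targets=[{"dx": 0.015,"dy": -0.044,"dz": 0,"wx": 0,"wy": 0,"wz": 0,"hand": 1},{"dx": 0.015,"dy": -0.044,"dz": 0,"wx": 0,"wy": 0,"wz": 0,"hand": 1},{"dx": 0.015,"dy": -0.044,"dz": 0,"wx": 0,"wy": 0,"wz": 0,"hand": 1},{"dx": 0.015,"dy": -0.044,"dz": 0,"wx": 0,"wy": 0,"wz": 0,"hand": 1},{"dx": 0.015,"dy": -0.044,"dz": 0,"wx": 0,"wy": 0,"wz": 0,"hand": 1}])

```text
clock: 2.75
tool_pos: [0.6378, -0.0981, 0.3042]
eef_rot: [-0.003, 3.141, 0.001]
wrist_force: [0.2, 0.5, -1.2]
grip_width: 0.0853
grip_force: 0.0
```

>>> send_rows(targets=[{"dx": 0.015,"dy": -0.044,"dz": 0,"wx": 0,"wy": 0,"wz": 0,"hand": 1},{"dx": 0.015,"dy": -0.044,"dz": 0,"wx": 0,"wy": 0,"wz": 0,"hand": 1},{"dx": 0.015,"dy": -0.044,"dz": 0,"wx": 0,"wy": 0,"wz": 0,"hand": 1},{"dx": 0.015,"dy": -0.044,"dz": 0,"wx": 0,"wy": 0,"wz": 0,"hand": 1},{"dx": 0.015,"dy": -0.044,"dz": 0,"wx": 0,"wy": 0,"wz": 0,"hand": 1}])

```text
clock: 3.25
tool_pos: [0.5634, -0.3182, 0.3043]
eef_rot: [-0.003, 3.141, 0.001]
wrist_force: [0.9, 0.4, 1.9]
grip_width: 0.0854
grip_force: 0.0
```

>>> send_rows(targets=[{"dx": 0.015,"dy": -0.044,"dz": 0.03,"wx": 0,"wy": 0,"wz": 0,"hand": 1},{"dx": 0,"dy": 0,"dz": 0.03,"wx": 0,"wy": 0,"wz": 0,"hand": 1},{"dx": 0,"dy": 0,"dz": 0,"wx": 0,"wy": 0,"wz": 0,"hand": 0.5},{"dx": 0,"dy": 0,"dz": 0,"wx": 0,"wy": 0,"wz": 0,"hand": 0.5}])

```text
clock: 3.65
tool_pos: [0.5503, -0.3565, 0.2462]
eef_rot: [0.002, -3.14, -0.003]
wrist_force: [1.5, 0.7, 1.0]
grip_width: 0.0642
grip_force: 0.0
```

```bash
python3 - <<'E'
from h import *
s=read_state(); print(s['clock'],s['tool_pos'],yaw(),s['grip_width'])
c=grab('wrist','w2')
for t in (0,2,5): r=sil(c,(.469,-.367,88.5),.114,.158,.009,.058,thr=t,name='s2');print(r)
plan((r[0],r[1],.2),r[2])
EOF=1
c=dict(np.load('pics/w1.npz')); img=c['color']
for t in (60,75,90):
    d=c.copy(); k=img.max(2)<t; im=np.zeros_like(img); im[k]=[255,0,0]; d['color']=im
    print(t,sil(d,(.648,.115,86.4),.118,.162,0,.016,name='s1b'))
E
```

```text
3.65 [ 0.5502914  -0.35647179  0.24622637] 90.05508055497585 0.06416995191275272
(np.float64(0.4685), np.float64(-0.3648), np.float64(88.19), 'rms', np.float64(1.57), 'blob', array([146,  18, 193, 145], dtype=int32))
(np.float64(0.4688), np.float64(-0.3649), np.float64(88.08), 'rms', np.float64(1.24), 'blob', array([146,  18, 193, 145], dtype=int32))
(np.float64(0.4687), np.float64(-0.3639), np.float64(87.98), 'rms', np.float64(23.26), 'blob', array([147,  19, 191, 143], dtype=int32))
turn [-0.01  0.05  2.1 ] shift [ 0.0822 -0.0098  0.0479] tcp [ 0.5512 -0.357   0.2479]
60 (np.float64(0.6475), np.float64(0.1157), np.float64(86.39), 'rms', np.float64(0.34), 'blob', array([181,  54, 137, 105], dtype=int32))
75 (np.float64(0.6475), np.float64(0.1161), np.float64(86.5), 'rms', np.float64(0.72), 'blob', array([181,  54, 138, 106], dtype=int32))
90 (np.float64(0.6473), np.float64(0.117), np.float64(86.38), 'rms', np.float64(4.34), 'blob', array([180,  53, 147, 108], dtype=int32))
```

View pics/s2.png

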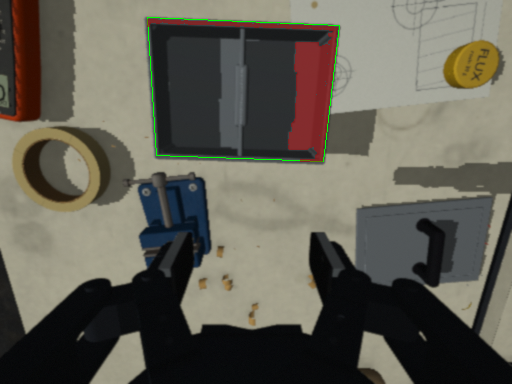

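The green outline matches the tray's rim in the s2 picture, with the grip wall at (240,90). I'm using deep tray (0.4688, -0.365, 88.1°) and frame (0.6475, 0.1157, 86.4°).

>>> send_rows(targets=[{"dx": 0,"dy": 0,"dz": 0,"wx": 0,"wy": 0,"wz": 2,"hand": 0.5},{"dx": 0.041,"dy": -0.005,"dz": 0,"wx": 0,"wy": 0,"wz": 0,"hand": 0.3},{"dx": 0.041,"dy": -0.005,"dz": 0,"wx": 0,"wy": 0,"wz": 0,"hand": 0.0},{"dx": 0,"dy": 0,"dz": 0.04,"wx": 0,"wy": 0,"wz": 0,"hand": 0},{"dx": 0,"dy": 0,"dz": 0,"wx": 0,"wy": 0,"wz": 0,"hand": 0}])

```text
clock: 4.2
tool_pos: [0.4664, -0.3629, 0.2048]
eef_rot: [-0.054, -3.137, -0.006]
wrist_force: [-0.4, 0.8, -1.6]
grip_width: 0.043
grip_force: 0.0
```

```bash
python3 - <<'E'
from h import *
plan((.4688,-.3649,.1),88.1); print(read_state()['grip_width'],read_state()['tool_pos'])
E
```

```text
turn [ 0.23 -0.23 -0.09] shift [-0.0024 -0.0019  0.1048] tcp [ 0.4664 -0.3629  0.2048]
0.04300792366564328 [ 0.46643366 -0.36292691  0.20478712]
```

>>> send_rows(targets=[{"dx": -0.002,"dy": -0.002,"dz": 0.035,"wx": 0,"wy": 0,"wz": 0,"hand": 0},{"dx": 0,"dy": 0,"dz": 0.035,"wx": 0,"wy": 0,"wz": 0,"hand": 0},{"dx": 0,"dy": 0,"dz": 0.035,"wx": 0,"wy": 0,"wz": 0,"hand": 0},{"dx": 0,"dy": 0,"dz": 0,"wx": 0,"wy": 0,"wz": 0,"hand": -0.9},{"dx": 0,"dy": 0,"dz": 0,"wx": 0,"wy": 0,"wz": 0,"hand": -1}])

```text
clock: 4.7
tool_pos: [0.4713, -0.3673, 0.1031]
eef_rot: [0.054, 3.141, -0.0]
wrist_force: [-0.5, 6.6, 0.6]
grip_width: 0.0144
grip_force: 1.8
```

>>> send_rows(targets=[{"dx": 0,"dy": 0,"dz": 0,"wx": 0,"wy": 0,"wz": 0,"hand": -1},{"dx": 0,"dy": 0,"dz": 0,"wx": 0,"wy": 0,"wz": 0,"hand": -1},{"dx": 0,"dy": 0,"dz": 0,"wx": 0,"wy": 0,"wz": 0,"hand": -1},{"dx": 0,"dy": 0,"dz": -0.01,"wx": 0,"wy": 0,"wz": 0,"hand": -1},{"dx": 0,"dy": 0,"dz": -0.01,"wx": 0,"wy": 0,"wz": 0,"hand": -1}])

```text
clock: 5.2
tool_pos: [0.4697, -0.3675, 0.1226]
eef_rot: [-0.056, -3.141, -0.001]
wrist_force: [0.0, 0.0, -2.0]
grip_width: 0.011
grip_force: 60.6
```

>>> send_rows(targets=[{"dx": 0,"dy": 0,"dz": -0.04,"wx": 0,"wy": 0,"wz": 0,"hand": -1},{"dx": 0,"dy": 0,"dz": -0.04,"wx": 0,"wy": 0,"wz": 0,"hand": -1},{"dx": -0.015,"dy": 0.035,"dz": -0.02,"wx": 0,"wy": 0,"wz": 0,"hand": -1},{"dx": -0.015,"dy": 0.04,"dz": 0,"wx": 0,"wy": 0,"wz": 0,"hand": -1},{"dx": -0.015,"dy": 0.04,"dz": 0,"wx": 0,"wy": 0,"wz": 0,"hand": -1}])

```text
clock: 5.7
tool_pos: [0.5201, -0.2541, 0.2249]
eef_rot: [0.059, 3.137, -0.004]
wrist_force: [0.9, 0.6, -2.9]
grip_width: 0.0109
grip_force: 60.9
```

>>> send_rows(targets=[{"dx": -0.015,"dy": 0.04,"dz": 0,"wx": 0,"wy": 0,"wz": 0,"hand": -1},{"dx": -0.015,"dy": 0.04,"dz": 0,"wx": 0,"wy": 0,"wz": 0,"hand": -1},{"dx": -0.015,"dy": 0.04,"dz": 0,"wx": 0,"wy": 0,"wz": 0,"hand": -1},{"dx": -0.015,"dy": 0.04,"dz": 0,"wx": 0,"wy": 0,"wz": 0,"hand": -1},{"dx": -0.015,"dy": 0.04,"dz": 0,"wx": 0,"wy": 0,"wz": 0,"hand": -1}])

```text
clock: 6.2
tool_pos: [0.6016, -0.0555, 0.2231]
eef_rot: [0.056, 3.14, -0.001]
wrist_force: [0.3, -0.8, -3.1]
grip_width: 0.0104
grip_force: 60.8
```

>>> send_rows(targets=[{"dx": -0.015,"dy": 0.04,"dz": 0,"wx": 0,"wy": 0,"wz": 0,"hand": -1},{"dx": -0.015,"dy": 0.04,"dz": 0,"wx": 0,"wy": 0,"wz": 0,"hand": -1},{"dx": -0.01,"dy": 0.04,"dz": 0,"wx": 0,"wy": 0,"wz": 1.5,"hand": -1},{"dx": 0,"dy": 0,"dz": 0,"wx": 0,"wy": 0,"wz": 0,"hand": -1},{"dx": 0,"dy": 0,"dz": 0,"wx": 0,"wy": 0,"wz": 0,"hand": -1}])

```text
clock: 6.7
tool_pos: [0.6454, 0.0624, 0.2225]
eef_rot: [0.093, 3.14, -0.001]
wrist_force: [0.5, -0.3, -2.0]
grip_width: 0.0114
grip_force: 60.7
```

```bash
python3 - <<'E'
from h import *
plan((.647,.1157,.16),86.4); print(read_state()['grip_width'],yaw())
c=grab('top','t3')
print(sil(c,(.647,.1157,86.4),.114,.158,.158,.207,name='s3'))
plan((.647,.1157,.16),86.4)
c=grab('wrist','w3')
E
```

```text
turn [-0.03  0.03  0.2 ] shift [0.0017 0.0533 0.0625] tcp [0.6454 0.0624 0.2225]
0.011357017423826261 86.60476738692088
(np.float64(0.666), np.float64(0.1058), np.float64(72.21), 'rms', np.float64(7.0), 'blob', array([222, 165,  31,  19], dtype=int32))
turn [-0.04  0.01  0.11] shift [0.0016 0.0544 0.0624] tcp [0.6451 0.0613 0.2224]
```

View pics/w3.png

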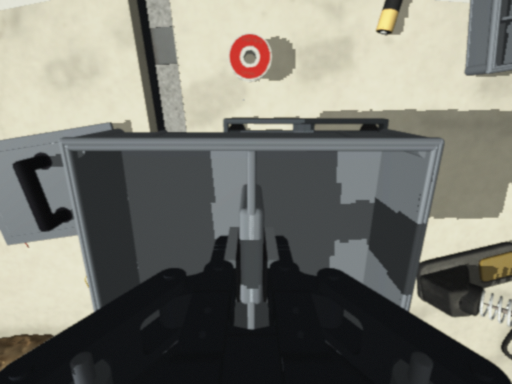

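The tray is held, with its near-rim outer corners at about (63,140) and (442,138). The frame is visible behind it, top edge at y≈120. I'll compute the tray pose in the tool from those corners.

```bash
python3 - <<'E'
from h import *
c=dict(np.load('pics/w3.npz'))
for z in(.178,.180,.182):
    a=px2w(c,63,140,z);b=px2w(c,442,138,z); v=b-a; print(z,a.round(4),b.round(4),np.hypot(*v[:2]).round(4),np.degrees(np.arctan2(v[1],v[0])), ((a+b)/2+.057*np.array([v[1],-v[0],0])/np.hypot(*v[:2])).round(4))
    # frame -x corners seen top edge
print(px2w(c,224,119,.016),px2w(c,388,119,.016))
im=c['color']; cv2.imwrite('pics/w3z.png',cv2.resize(im[100:170,40:470],None,fx=1.8,fy=3.6,interpolation=cv2.INTER_CUBIC))
E
```

```text
0.178 [ 0.58   -0.0112  0.178 ] [0.5886 0.1433 0.178 ] 0.1547 86.83149101061798 [0.6412 0.0629 0.178 ]
0.18 [ 0.5799 -0.0098  0.18  ] [0.5883 0.1419 0.18  ] 0.152 86.83149101061798 [0.641  0.0629 0.18  ]
0.182 [ 0.5797 -0.0085  0.182 ] [0.5879 0.1406 0.182 ] 0.1493 86.83149101061798 [0.6407 0.0629 0.182 ]
[0.58430244 0.03913293 0.016     ] [0.59392485 0.19774569 0.016     ]
```

View pics/w3z.png

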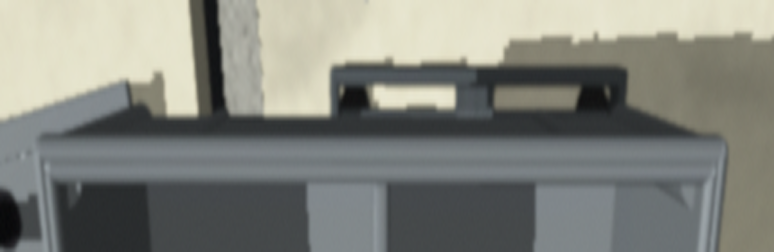

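>>> send_rows(targets=[{"dx": -0.0033,"dy": 0.028,"dz": 0,"wx": 0,"wy": 0,"wz": 0.3,"hand": -1},{"dx": 0,"dy": 0.0248,"dz": 0,"wx": 0,"wy": 0,"wz": 0,"hand": -1},{"dx": 0,"dy": 0,"dz": 0.04,"wx": 0,"wy": 0,"wz": 0,"hand": -1},{"dx": 0,"dy": 0,"dz": 0.03,"wx": 0,"wy": 0,"wz": 0,"hand": -1},{"dx": 0,"dy": 0,"dz": 0,"wx": 0,"wy": 0,"wz": 0,"hand": -1}])

```text
clock: 7.3
tool_pos: [0.6476, 0.1121, 0.146]
eef_rot: [-0.108, -3.127, 0.002]
wrist_force: [-0.9, -0.9, -2.6]
grip_width: 0.0108
grip_force: 60.6
```

```bash
python3 - <<'E'
from h import *
plan((.6505,.1155,.11),86.4); print(yaw())
c=grab('wrist','w4')
cv2.imwrite('pics/w4z.png',cv2.resize(c['color'][90:250,20:490],(800,300),interpolation=cv2.INTER_CUBIC))
E
```

```text
turn [-0.11 -0.7  -0.34] shift [-0.0027  0.0036  0.036 ] tcp [0.6476 0.1121 0.146 ]
86.06026845645827
```

View pics/w4z.png

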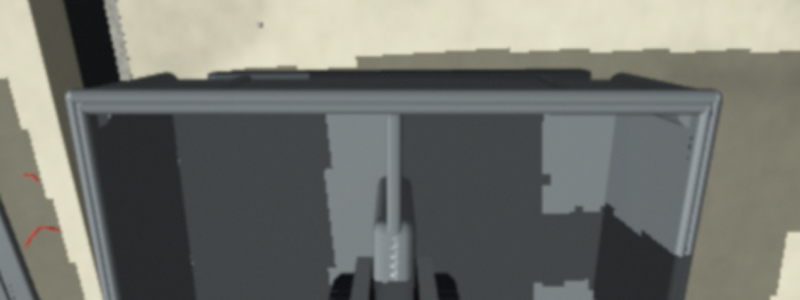

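The rim corners are at (60,140.7) and (442.4,140.7), and the frame's rim corners at about (143.4,128.5) and (366.6,127.5).

```bash
python3 - <<'E'
from h import *
c=dict(np.load('pics/w4.npz'))
for (p,q,w,l) in [((60,140.7),(442.4,140.7),.114,.158),((143.4,128.5),(366.6,127.5),.118,.162)]:
    from scipy.optimize import brentq
    g=lambda z:np.linalg.norm(px2w(c,*q,z)-px2w(c,*p,z))-l
    z=brentq(g,-.05,.25)
    for zz in (z,(.1 if w==.114 else .016)):
        a=px2w(c,*p,zz);b=px2w(c,*q,zz);v=(b-a)/np.linalg.norm(b-a); print(zz,np.degrees(np.arctan2(v[1],v[0])),((a+b)/2+w/2*np.array([v[1],-v[0],0])).round(4))
plan((.6505,.1155,.11),86.4)
E
```

```text
0.10120619336146669 86.08875697380564 [0.6439 0.1128 0.1012]
0.1 86.08875697380569 [0.644  0.1128 0.1   ]
0.011515583387924279 86.3350533146207 [0.6479 0.1154 0.0115]
0.016 86.33505331462065 [0.6475 0.1154 0.016 ]
turn [-0.07 -0.43 -0.35] shift [-0.0009  0.0033  0.0387] tcp [0.6494 0.1123 0.1487]
```

>>> send_rows(targets=[{"dx": -0.002,"dy": 0.0027,"dz": 0.01,"wx": 0,"wy": 0,"wz": -0.3,"hand": -1},{"dx": 0,"dy": 0,"dz": 0,"wx": 0,"wy": 0,"wz": 0,"hand": -1},{"dx": 0,"dy": 0,"dz": 0,"wx": 0,"wy": 0,"wz": 0,"hand": -1},{"dx": 0,"dy": 0,"dz": 0,"wx": 0,"wy": 0,"wz": 0,"hand": -1}])

```text
clock: 7.75
tool_pos: [0.6551, 0.1164, 0.1433]
eef_rot: [0.097, 3.138, 0.0]
wrist_force: [0.4, 0.9, -3.1]
grip_width: 0.0109
grip_force: 60.7
```

```bash
python3 - <<'E'
from h import *
for i in range(4):
    plan((.6511,.1155,.11),86.4); read_camera('top')
E
```

```text
turn [0.02 0.14 0.05] shift [ 0.0039 -0.0011  0.0333] tcp [0.6551 0.1164 0.1433]
turn [0.01 0.12 0.05] shift [ 0.0037 -0.0012  0.0331] tcp [0.6549 0.1164 0.1431]
turn [0.01 0.1  0.06] shift [ 0.0036 -0.0012  0.0329] tcp [0.6547 0.1165 0.1429]
turn [0.01 0.07 0.06] shift [ 0.0034 -0.0012  0.0326] tcp [0.6546 0.1165 0.1426]
```

>>> send_rows(targets=[{"dx": 0.0025,"dy": -0.0012,"dz": 0.015,"wx": 0,"wy": 0,"wz": 0,"hand": -1},{"dx": 0,"dy": 0,"dz": 0,"wx": 0,"wy": 0,"wz": 0,"hand": -1},{"dx": 0,"dy": 0,"dz": 0,"wx": 0,"wy": 0,"wz": 0,"hand": -1},{"dx": 0,"dy": 0,"dz": 0,"wx": 0,"wy": 0,"wz": 0,"hand": -1},{"dx": 0,"dy": 0,"dz": 0,"wx": 0,"wy": 0,"wz": 0,"hand": -1}])

```text
clock: 8.45
tool_pos: [0.6519, 0.1154, 0.1271]
eef_rot: [0.097, 3.139, 0.0]
wrist_force: [0.8, -0.5, -0.9]
grip_width: 0.0106
grip_force: 60.6
```

```bash
python3 - <<'E'
from h import *
plan((.6511,.1155,.11),86.4)
c=grab('wrist','w5')
plan((.6511,.1155,.11),86.4)
cv2.imwrite('pics/w5z.png',cv2.resize(c['color'][90:250,20:490],(800,300),interpolation=cv2.INTER_CUBIC))
E
```

```text
turn [0.   0.04 0.06] shift [0.0008 0.     0.0171] tcp [0.6519 0.1154 0.1271]
turn [0.01 0.04 0.06] shift [0.0009 0.     0.0172] tcp [0.6519 0.1154 0.1272]
```

View pics/w5z.png

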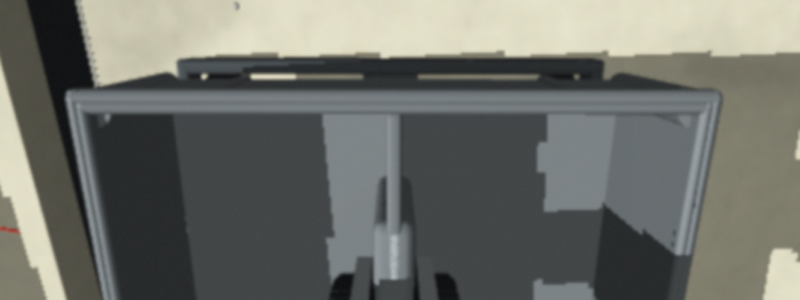

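This view shows the rim corners at (60,140.7) and (442.4,140.7), and the frame's near corners at (125.2,122) and (374.3,122).

```bash
cat >> h.py <<'E'
def edge(c,p,q,w,z,l=None):
    if l:
        from scipy.optimize import brentq
        z=brentq(lambda z:np.linalg.norm(px2w(c,*q,z)-px2w(c,*p,z))-l,-.05,.3)
    a=px2w(c,*p,z);b=px2w(c,*q,z);v=(b-a)/np.linalg.norm(b-a); return round(z,4),np.degrees(np.arctan2(v[1],v[0])).round(2),((a+b)/2+w/2*np.array([v[1],-v[0],0])).round(4)
E
python3 - <<'E'
from h import *
c=dict(np.load('pics/w5.npz'))
print(edge(c,(60,140.7),(442.4,140.7),.114,0,.158),edge(c,(60,140.7),(442.4,140.7),.114,.082))
print(edge(c,(125.2,122),(374.3,122),.118,0,.162),edge(c,(125.2,122),(374.3,122),.118,.016))
E
```

```text
(0.0815, np.float64(86.47), array([0.6488, 0.1162, 0.0815])) (0.082, np.float64(86.47), array([0.6487, 0.1162, 0.082 ]))
(0.0119, np.float64(86.47), array([0.6481, 0.1153, 0.0119])) (0.016, np.float64(86.47), array([0.6478, 0.1154, 0.016 ]))
```

>>> send_rows(targets=[{"dx": 0.0008,"dy": -0.0008,"dz": 0.004,"wx": 0,"wy": 0,"wz": 0,"hand": -1},{"dx": 0,"dy": 0,"dz": 0.004,"wx": 0,"wy": 0,"wz": 0,"hand": -1},{"dx": 0,"dy": 0,"dz": 0.003,"wx": 0,"wy": 0,"wz": 0,"hand": -1},{"dx": 0,"dy": 0,"dz": 0.002,"wx": 0,"wy": 0,"wz": 0,"hand": -1},{"dx": 0,"dy": 0,"dz": 0.002,"wx": 0,"wy": 0,"wz": 0,"hand": -1}])

```text
clock: 9.0
tool_pos: [0.6506, 0.1146, 0.1114]
eef_rot: [-0.097, -3.14, 0.0]
wrist_force: [-0.4, -0.5, -2.2]
grip_width: 0.0108
grip_force: 60.6
```

>>> send_rows(targets=[{"dx": 0,"dy": 0,"dz": 0.002,"wx": 0,"wy": 0,"wz": 0,"hand": -1},{"dx": 0,"dy": 0,"dz": 0,"wx": 0,"wy": 0,"wz": 0,"hand": -1},{"dx": 0,"dy": 0,"dz": 0,"wx": 0,"wy": 0,"wz": 0,"hand": -1}])

```text
clock: 9.3
tool_pos: [0.6508, 0.1147, 0.1108]
eef_rot: [-0.097, -3.14, 0.0]
wrist_force: [-4.1, 0.4, 4.6]
grip_width: 0.0107
grip_force: 61.6
```

>>> send_rows(targets=[{"dx": 0,"dy": 0,"dz": 0,"wx": 0,"wy": 0,"wz": 0,"hand": -0.3},{"dx": 0,"dy": 0,"dz": 0,"wx": 0,"wy": 0,"wz": 0,"hand": 0},{"dx": 0,"dy": 0,"dz": 0,"wx": 0,"wy": 0,"wz": 0,"hand": 0},{"dx": 0,"dy": 0,"dz": -0.03,"wx": 0,"wy": 0,"wz": 0,"hand": 0},{"dx": 0,"dy": 0,"dz": -0.05,"wx": 0,"wy": 0,"wz": 0,"hand": 0.5}])

```text
clock: 9.8
tool_pos: [0.6475, 0.1143, 0.185]
eef_rot: [-0.097, -3.13, 0.002]
wrist_force: [1.3, -0.4, 0.3]
grip_width: 0.0558
grip_force: 0.0
```

>>> send_rows(targets=[{"dx": 0,"dy": 0,"dz": -0.05,"wx": 0,"wy": 0,"wz": 0,"hand": 1},{"dx": 0,"dy": 0,"dz": -0.01,"wx": 0,"wy": 0,"wz": 0,"hand": 1},{"dx": -0.02,"dy": 0,"dz": 0,"wx": 0,"wy": 0,"wz": 0,"hand": 1},{"dx": 0,"dy": 0,"dz": 0,"wx": 0,"wy": 0,"wz": 0,"hand": 1},{"dx": 0,"dy": 0,"dz": 0,"wx": 0,"wy": 0,"wz": 0,"hand": 1}])

```text
clock: 10.3
tool_pos: [0.6702, 0.1133, 0.2486]
eef_rot: [-0.097, -3.138, 0.0]
wrist_force: [-0.1, 0.1, 0.2]
grip_width: 0.0857
grip_force: 0.0
```

```bash
python3 - <<'E'
from h import *
s=read_state(); print(s['clock'],s['tool_pos'],yaw())
c=grab('wrist','w6')
a=c['color']
for t in (0,2): print(sil(c,(.648,.1154,86.4),.114,.158,.016,.065,thr=t))
def red(c):
    a=c['color'].astype(int); m=((a[...,2]-a[...,1]>60)&(a[...,2]-a[...,0]>60)).astype(np.uint8)
    m=cv2.morphologyEx(m,cv2.MORPH_CLOSE,np.ones((9,9),np.uint8))
    n,l,st,ce=cv2.connectedComponentsWithStats(m)
    for i in range(1,n):
        if st[i,4]>60: print(st[i],ce[i],px2w(c,*ce[i],.031).round(4))
print(w2px(c,(.444,.121,.031))); red(c)
t=grab('top','t6'); print('top'); red(t)
E
```

```text
10.3 [0.6701818  0.11331388 0.24860333] 86.44246246228171
(np.float64(0.6476), np.float64(0.1154), np.float64(86.42), 'rms', np.float64(1.25), 'blob', array([160,  97, 184, 123], dtype=int32))
(np.float64(0.6477), np.float64(0.1155), np.float64(86.49), 'rms', np.float64(1.07), 'blob', array([161,  97, 182, 123], dtype=int32))
[242.88762422 -88.28066213]
[175  16  38  41 907] [193.52590959  35.97905182] [0.533  0.0688 0.031 ]
top
[ 98 176  29  25 372] [112.20698925 187.79032258] [0.5859 0.5053 0.031 ]
[238 202  10   9  71] [242.69014085 206.11267606] [0.5311 0.0642 0.031 ]
[244 248  14  15 121] [250.95041322 255.94214876] [0.3654 0.0334 0.031 ]
[163 258  26   7 144] [175.41666667 260.92361111] [0.345  0.2838 0.031 ]
```

The deep tray is home at (0.6477, 0.1155), 86.5°. Now to the large spool.

>>> send_rows(targets=[{"dx": 0.044,"dy": -0.018,"dz": 0,"wx": 0,"wy": 0,"wz": 0,"hand": 1},{"dx": 0.044,"dy": -0.018,"dz": 0,"wx": 0,"wy": 0,"wz": 0,"hand": 1},{"dx": 0.044,"dy": -0.018,"dz": 0,"wx": 0,"wy": 0,"wz": 0,"hand": 1},{"dx": 0.044,"dy": -0.018,"dz": 0,"wx": 0,"wy": 0,"wz": 0,"hand": 1},{"dx": 0.044,"dy": -0.018,"dz": 0,"wx": 0,"wy": 0,"wz": 0,"hand": 1}])

```text
clock: 10.9
tool_pos: [0.4428, 0.0369, 0.2485]
eef_rot: [-0.096, -3.138, 0.0]
wrist_force: [-0.2, -0.9, 0.9]
grip_width: 0.0852
grip_force: 0.0
```

>>> send_rows(targets=[{"dx": 0,"dy": 0,"dz": 0,"wx": 0,"wy": 0,"wz": 8.2,"hand": 1},{"dx": 0,"dy": 0,"dz": 0,"wx": 0,"wy": 0,"wz": 8.2,"hand": 1},{"dx": 0,"dy": 0,"dz": 0,"wx": 0,"wy": 0,"wz": 8.2,"hand": 1},{"dx": 0,"dy": 0,"dz": 0,"wx": 0,"wy": 0,"wz": 8.2,"hand": 1},{"dx": 0,"dy": 0,"dz": 0,"wx": 0,"wy": 0,"wz": 8.2,"hand": 1}])

```text
clock: 11.4
tool_pos: [0.4445, 0.0373, 0.249]
eef_rot: [-1.199, -2.902, 0.001]
wrist_force: [0.2, -0.1, 0.9]
grip_width: 0.0858
grip_force: 0.0
```

>>> send_rows(targets=[{"dx": 0,"dy": 0,"dz": 0,"wx": 0,"wy": 0,"wz": 8.2,"hand": 1},{"dx": 0,"dy": 0,"dz": 0,"wx": 0,"wy": 0,"wz": 8.2,"hand": 1},{"dx": 0,"dy": 0,"dz": 0,"wx": 0,"wy": 0,"wz": 8.2,"hand": 1},{"dx": 0,"dy": 0,"dz": 0,"wx": 0,"wy": 0,"wz": 8.2,"hand": 1},{"dx": 0,"dy": 0,"dz": 0,"wx": 0,"wy": 0,"wz": 8.2,"hand": 1}])

```text
clock: 11.9
tool_pos: [0.4445, 0.0373, 0.2489]
eef_rot: [-2.139, -2.299, 0.002]
wrist_force: [0.7, -0.5, 0.1]
grip_width: 0.0855
grip_force: 0.0
```

>>> send_rows(targets=[{"dx": 0,"dy": 0,"dz": 0.02,"wx": 0,"wy": 0,"wz": 8.2,"hand": 1},{"dx": 0,"dy": 0,"dz": 0.02,"wx": 0,"wy": 0,"wz": 0,"hand": 1},{"dx": 0,"dy": 0,"dz": 0,"wx": 0,"wy": 0,"wz": 0,"hand": 1},{"dx": 0,"dy": 0,"dz": 0,"wx": 0,"wy": 0,"wz": 0,"hand": 1},{"dx": 0,"dy": 0,"dz": 0,"wx": 0,"wy": 0,"wz": 0,"hand": 1}])

```text
clock: 12.4
tool_pos: [0.446, 0.0372, 0.2106]
eef_rot: [2.292, 2.147, 0.001]
wrist_force: [0.4, -0.2, -0.4]
grip_width: 0.0854
grip_force: 0.0
```

```bash
cat >> h.py <<'E'
def blob(c,cond,z,amin=150,close=11):
    a=c['color'].astype(int); m=cond(a[...,0],a[...,1],a[...,2]).astype(np.uint8)
    m=cv2.morphologyEx(m,cv2.MORPH_CLOSE,np.ones((close,close),np.uint8))
    for k in cv2.findContours(m,0,2)[0]:
        if cv2.contourArea(k)>amin:
            (x,y),(p,q),_=cv2.fitEllipse(cv2.convexHull(k)) if len(cv2.convexHull(k))>4 else ((0,0),(0,0),0)
            P=px2w(c,x,y,z); u=px2w(c,x+max(p,q)/2,y,z); print('blob',round(x),round(y),(round(p),round(q)),P.round(4),'diam',np.linalg.norm(u-P).round(4)*2)
RED=lambda b,g,r:(r-g>60)&(r-b>60)
YEL=lambda b,g,r:(r-b>70)&(g-b>50)
E
python3 - <<'E'
from h import *
s=read_state(); print(s['clock'],s['tool_pos'],yaw())
c=grab('wrist','w7'); print(w2px(c,(.444,.121,.031)))
blob(c,RED,.031)
E
```

```text
12.4 [0.4459709  0.03719908 0.21061894] -3.732451590191438
[240.9167127   93.74788233]
blob 339 148 (35, 40) [0.5286 0.0692 0.031 ] diam 0.0358
blob 170 148 (53, 127) [0.3763 0.0791 0.031 ] diam 0.1144
blob 241 91 (57, 60) [0.4443 0.1228 0.031 ] diam 0.0514
```

The spool is at (0.444, 0.123), but the pliers handle (blob near (0.376, 0.079)) lies in line with a closure along x. I'll grip at about 60° yaw instead.

>>> send_rows(targets=[{"dx": 0.04,"dy": 0,"dz": 0,"wx": 0,"wy": 0,"wz": -8,"hand": 1},{"dx": 0.04,"dy": 0,"dz": 0,"wx": 0,"wy": 0,"wz": -8,"hand": 1},{"dx": 0,"dy": 0,"dz": 0,"wx": 0,"wy": 0,"wz": -8,"hand": 1},{"dx": 0,"dy": 0,"dz": 0,"wx": 0,"wy": 0,"wz": -8,"hand": 1},{"dx": 0,"dy": 0,"dz": 0,"wx": 0,"wy": 0,"wz": -8,"hand": 1}])

```text
clock: 12.95
tool_pos: [0.4458, 0.1176, 0.211]
eef_rot: [1.409, 2.806, 0.002]
wrist_force: [0.1, -0.3, -0.6]
grip_width: 0.0851
grip_force: 0.0
```

>>> send_rows(targets=[{"dx": 0,"dy": 0,"dz": 0,"wx": 0,"wy": 0,"wz": -8,"hand": 1},{"dx": 0,"dy": 0,"dz": 0,"wx": 0,"wy": 0,"wz": -8,"hand": 1},{"dx": 0,"dy": 0,"dz": 0,"wx": 0,"wy": 0,"wz": -8,"hand": 1},{"dx": 0,"dy": 0,"dz": 0,"wx": 0,"wy": 0,"wz": 0,"hand": 1},{"dx": 0,"dy": 0,"dz": 0,"wx": 0,"wy": 0,"wz": 0,"hand": 1}])

```text
clock: 13.45
tool_pos: [0.4457, 0.117, 0.2106]
eef_rot: [0.81, 3.034, 0.001]
wrist_force: [0.3, -0.2, -0.2]
grip_width: 0.0857
grip_force: 0.0
```

```bash
python3 - <<'E'
from h import *
plan((.4443,.1228,.074),yaw())
E
```

```text
turn [ 0.05  0.07 -0.  ] shift [0.0041 0.0043 0.1366] tcp [0.4457 0.117  0.2106]
```

>>> send_rows(targets=[{"dx": 0.004,"dy": 0.0043,"dz": 0.04,"wx": 0,"wy": 0,"wz": 0,"hand": 1},{"dx": 0,"dy": 0,"dz": 0.04,"wx": 0,"wy": 0,"wz": 0,"hand": 1},{"dx": 0,"dy": 0,"dz": 0.04,"wx": 0,"wy": 0,"wz": 0,"hand": 1},{"dx": 0,"dy": 0,"dz": 0.0165,"wx": 0,"wy": 0,"wz": 0,"hand": 1},{"dx": 0,"dy": 0,"dz": 0,"wx": 0,"wy": 0,"wz": 0,"hand": 0.5}])

```text
clock: 13.95
tool_pos: [0.4414, 0.1223, 0.0706]
eef_rot: [-0.808, -3.029, 0.004]
wrist_force: [0.4, 0.5, -0.5]
grip_width: 0.0735
grip_force: 0.0
```

>>> send_rows(targets=[{"dx": 0,"dy": 0,"dz": 0,"wx": 0,"wy": 0,"wz": 0,"hand": 0},{"dx": 0,"dy": 0,"dz": 0,"wx": 0,"wy": 0,"wz": 0,"hand": -0.5},{"dx": 0,"dy": 0,"dz": 0,"wx": 0,"wy": 0,"wz": 0,"hand": -0.5},{"dx": 0,"dy": 0,"dz": 0,"wx": 0,"wy": 0,"wz": 0,"hand": -0.5},{"dx": 0,"dy": 0,"dz": -0.02,"wx": 0,"wy": 0,"wz": 0,"hand": -0.5}])

```text
clock: 14.45
tool_pos: [0.442, 0.1225, 0.0921]
eef_rot: [-0.806, -3.032, 0.003]
wrist_force: [-0.4, 0.3, -2.0]
grip_width: 0.052
grip_force: 63.5
```

>>> send_rows(targets=[{"dx": 0,"dy": 0,"dz": -0.05,"wx": 0,"wy": 0,"wz": 0,"hand": -0.5},{"dx": 0,"dy": 0,"dz": -0.05,"wx": 0,"wy": 0,"wz": 0,"hand": -0.5},{"dx": 0,"dy": 0,"dz": 0,"wx": 0,"wy": 0,"wz": 8,"hand": -0.5},{"dx": 0,"dy": 0,"dz": 0,"wx": 0,"wy": 0,"wz": 8,"hand": -0.5},{"dx": 0,"dy": 0,"dz": 0,"wx": 0,"wy": 0,"wz": 8,"hand": -0.5}])

```text
clock: 14.95
tool_pos: [0.4439, 0.1228, 0.1943]
eef_rot: [1.428, 2.797, 0.002]
wrist_force: [-0.5, 0.0, -2.2]
grip_width: 0.0521
grip_force: 63.8
```

>>> send_rows(targets=[{"dx": 0,"dy": 0,"dz": 0,"wx": 0,"wy": 0,"wz": 8,"hand": -0.5},{"dx": 0,"dy": 0,"dz": 0,"wx": 0,"wy": 0,"wz": 8,"hand": -0.5},{"dx": 0,"dy": 0,"dz": 0,"wx": 0,"wy": 0,"wz": 8,"hand": -0.5},{"dx": 0,"dy": 0,"dz": 0,"wx": 0,"wy": 0,"wz": 8,"hand": -0.5},{"dx": 0,"dy": 0,"dz": 0,"wx": 0,"wy": 0,"wz": 8,"hand": -0.5}])

```text
clock: 15.45
tool_pos: [0.4435, 0.1227, 0.1934]
eef_rot: [2.299, 2.141, 0.0]
wrist_force: [-0.4, -0.8, -1.8]
grip_width: 0.0518
grip_force: 63.8
```

>>> send_rows(targets=[{"dx": 0.006,"dy": 0.042,"dz": 0,"wx": 0,"wy": 0,"wz": 0,"hand": -0.5},{"dx": 0.009,"dy": 0.042,"dz": 0,"wx": 0,"wy": 0,"wz": 0,"hand": -0.5},{"dx": 0.009,"dy": 0.042,"dz": 0,"wx": 0,"wy": 0,"wz": 0,"hand": -0.5},{"dx": 0.009,"dy": 0.042,"dz": 0,"wx": 0,"wy": 0,"wz": 0,"hand": -0.5},{"dx": 0.009,"dy": 0.036,"dz": 0,"wx": 0,"wy": 0,"wz": 0,"hand": -0.5}])

```text
clock: 15.95
tool_pos: [0.652, 0.1514, 0.1933]
eef_rot: [2.293, 2.147, 0.001]
wrist_force: [0.3, -1.2, -1.9]
grip_width: 0.0523
grip_force: 63.8
```

>>> send_rows(targets=[{"dx": 0,"dy": 0,"dz": 0.02,"wx": 0,"wy": 0,"wz": 0,"hand": -0.5},{"dx": 0,"dy": 0,"dz": 0,"wx": 0,"wy": 0,"wz": 0,"hand": -0.5},{"dx": 0,"dy": 0,"dz": 0,"wx": 0,"wy": 0,"wz": 0,"hand": -0.5},{"dx": 0,"dy": 0,"dz": 0,"wx": 0,"wy": 0,"wz": 0,"hand": -0.5}])

```text
clock: 16.35
tool_pos: [0.6494, 0.1513, 0.1736]
eef_rot: [-2.293, -2.147, 0.001]
wrist_force: [1.0, 0.2, -0.7]
grip_width: 0.0524
grip_force: 63.8
```

```bash
python3 - <<'E'
from h import *
plan((.6502,.1564,.0945),-3.5); s=read_state(); print(s['grip_width'],s['grip_force'])
E
```

```text
turn [-0.03  0.   -0.24] shift [0.0052 0.0005 0.0791] tcp [0.6494 0.1513 0.1736]
0.05238136984061975 63.839121966739185
```

>>> send_rows(targets=[{"dx": 0.005,"dy": 0,"dz": 0,"wx": 0,"wy": 0,"wz": 0,"hand": -0.5},{"dx": 0,"dy": 0,"dz": 0.03,"wx": 0,"wy": 0,"wz": 0,"hand": -0.5},{"dx": 0,"dy": 0,"dz": 0.03,"wx": 0,"wy": 0,"wz": 0,"hand": -0.5},{"dx": 0,"dy": 0,"dz": 0.013,"wx": 0,"wy": 0,"wz": 0,"hand": -0.5},{"dx": 0,"dy": 0,"dz": 0,"wx": 0,"wy": 0,"wz": 0,"hand": -0.5}])

```text
clock: 16.85
tool_pos: [0.6483, 0.1562, 0.0979]
eef_rot: [-2.29, -2.146, 0.007]
wrist_force: [0.8, 0.8, -1.4]
grip_width: 0.0519
grip_force: 63.8
```

>>> send_rows(targets=[{"dx": 0,"dy": 0,"dz": 0.002,"wx": 0,"wy": 0,"wz": 0,"hand": -0.5},{"dx": 0,"dy": 0,"dz": 0.002,"wx": 0,"wy": 0,"wz": 0,"hand": -0.5},{"dx": 0,"dy": 0,"dz": 0,"wx": 0,"wy": 0,"wz": 0,"hand": -0.5}])

```text
clock: 17.15
tool_pos: [0.6516, 0.1564, 0.0979]
eef_rot: [2.292, 2.147, 0.003]
wrist_force: [-0.2, -0.2, -1.8]
grip_width: 0.0519
grip_force: 63.8
```

>>> send_rows(targets=[{"dx": 0,"dy": 0,"dz": 0.001,"wx": 0,"wy": 0,"wz": 0,"hand": -0.5},{"dx": 0,"dy": 0,"dz": 0.001,"wx": 0,"wy": 0,"wz": 0,"hand": -0.5},{"dx": 0,"dy": 0,"dz": 0,"wx": 0,"wy": 0,"wz": 0,"hand": -0.5},{"dx": 0,"dy": 0,"dz": 0,"wx": 0,"wy": 0,"wz": 0,"hand": -0.5}])

```text
clock: 17.55
tool_pos: [0.6505, 0.1563, 0.0943]
eef_rot: [-2.293, -2.148, 0.0]
wrist_force: [0.2, 1.0, -2.1]
grip_width: 0.0517
grip_force: 63.8
```

>>> send_rows(targets=[{"dx": 0,"dy": 0,"dz": 0,"wx": 0,"wy": 0,"wz": 0,"hand": 0.4},{"dx": 0,"dy": 0,"dz": 0,"wx": 0,"wy": 0,"wz": 0,"hand": 0.45},{"dx": 0,"dy": 0,"dz": -0.01,"wx": 0,"wy": 0,"wz": 0,"hand": 0.45},{"dx": 0,"dy": 0,"dz": -0.04,"wx": 0,"wy": 0,"wz": 0,"hand": 0.45},{"dx": 0,"dy": 0,"dz": -0.05,"wx": 0,"wy": 0,"wz": 0,"hand": 0.45}])

```text
clock: 18.05
tool_pos: [0.6486, 0.156, 0.1928]
eef_rot: [-2.29, -2.145, 0.008]
wrist_force: [0.2, 0.1, -0.1]
grip_width: 0.0618
grip_force: 0.0
```

>>> send_rows(targets=[{"dx": 0,"dy": 0,"dz": -0.05,"wx": 0,"wy": 0,"wz": 0,"hand": 0.45},{"dx": 0.04,"dy": 0,"dz": 0,"wx": 0,"wy": 0,"wz": 0,"hand": 0.45},{"dx": 0.04,"dy": -0.02,"dz": 0,"wx": 0,"wy": 0,"wz": 0,"hand": 0.45},{"dx": 0.04,"dy": -0.02,"dz": 0,"wx": 0,"wy": 0,"wz": 0,"hand": 0.45},{"dx": 0.04,"dy": -0.02,"dz": 0,"wx": 0,"wy": 0,"wz": 0,"hand": 0.45}])

```text
clock: 18.55
tool_pos: [0.6008, 0.3212, 0.2459]
eef_rot: [2.293, 2.146, 0.003]
wrist_force: [0.5, -0.3, 0.2]
grip_width: 0.0618
grip_force: 0.0
```

>>> send_rows(targets=[{"dx": 0.025,"dy": 0,"dz": 0,"wx": 0,"wy": 0,"wz": -8.2,"hand": 0.45},{"dx": 0,"dy": 0,"dz": 0,"wx": 0,"wy": 0,"wz": -8.2,"hand": 0.45},{"dx": 0,"dy": 0,"dz": 0,"wx": 0,"wy": 0,"wz": -8.2,"hand": 0.45},{"dx": 0,"dy": 0,"dz": 0,"wx": 0,"wy": 0,"wz": -8.2,"hand": 0.45},{"dx": 0,"dy": 0,"dz": 0,"wx": 0,"wy": 0,"wz": -8.2,"hand": 0.45}])

```text
clock: 19.05
tool_pos: [0.6028, 0.3451, 0.2455]
eef_rot: [1.386, 2.818, 0.002]
wrist_force: [1.1, 0.4, 0.2]
grip_width: 0.0619
grip_force: 0.0
```

>>> send_rows(targets=[{"dx": 0,"dy": 0,"dz": 0,"wx": 0,"wy": 0,"wz": -8.2,"hand": 0.45},{"dx": 0,"dy": 0,"dz": 0,"wx": 0,"wy": 0,"wz": -8.2,"hand": 0.45},{"dx": 0,"dy": 0,"dz": 0,"wx": 0,"wy": 0,"wz": -8.2,"hand": 0.45},{"dx": 0,"dy": 0,"dz": 0,"wx": 0,"wy": 0,"wz": -8.2,"hand": 0.45},{"dx": 0,"dy": 0,"dz": 0,"wx": 0,"wy": 0,"wz": -8.2,"hand": 0.45}])

```text
clock: 19.55
tool_pos: [0.6029, 0.3449, 0.2456]
eef_rot: [0.312, 3.125, 0.001]
wrist_force: [-0.4, -0.6, 0.2]
grip_width: 0.0618
grip_force: 0.0
```

>>> send_rows(targets=[{"dx": 0,"dy": 0,"dz": 0,"wx": 0,"wy": 0,"wz": -8.2,"hand": 0},{"dx": 0,"dy": 0,"dz": 0,"wx": 0,"wy": 0,"wz": -8.2,"hand": 0},{"dx": 0,"dy": 0,"dz": 0,"wx": 0,"wy": 0,"wz": 0,"hand": 0},{"dx": 0,"dy": 0,"dz": 0,"wx": 0,"wy": 0,"wz": 0,"hand": 0},{"dx": 0,"dy": 0,"dz": 0,"wx": 0,"wy": 0,"wz": 0,"hand": 0}])

```text
clock: 20.05
tool_pos: [0.6028, 0.3449, 0.2448]
eef_rot: [-0.124, 3.139, 0.0]
wrist_force: [-0.0, 0.6, 0.1]
grip_width: 0.0428
grip_force: 0.0
```

```bash
python3 - <<'E'
from h import *
s=read_state(); print(s['clock'],s['tool_pos'],yaw(),s['grip_width'])
c=grab('wrist','w8')
for t in (0,2): r=sil(c,(.493,.342,95),.114,.158,.009,.041,thr=t,name='s8');print(r)
t=grab('top','t8'); print('top'); blob(t,RED,.05,60,7)
print('wrist'); blob(c,RED,.05)
plan((r[0],r[1],.084),r[2])
E
```

```text
20.05 [0.60280514 0.344853   0.24475994] 94.54132298370429 0.042814987203276623
(np.float64(0.5008), np.float64(0.3437), np.float64(94.62), 'rms', np.float64(3.39), 'blob', array([165,   0, 187, 129], dtype=int32))
(np.float64(0.5008), np.float64(0.3436), np.float64(94.74), 'rms', np.float64(3.67), 'blob', array([165,   0, 186, 128], dtype=int32))
top
blob 241 255 (15, 35) [0.3695 0.0673 0.05  ] diam 0.116
blob 216 169 (13, 14) [0.6512 0.156  0.05  ] diam 0.046
wrist
blob 66 212 (41, 51) [0.6505 0.1582 0.05  ] diam 0.052
blob 405 165 (43, 119) [0.5749 0.4937 0.05  ] diam 0.116
turn [ 0.    0.01 -0.16] shift [0.1017 0.0072 0.1605] tcp [0.6027 0.3448 0.2445]
```

The spool is in the tray at (0.651, 0.157), as intended. The shallow tray is clipped at the top of the picture, so I'll shift and re-measure.

>>> send_rows(targets=[{"dx": 0.035,"dy": 0,"dz": 0,"wx": 0,"wy": 0,"wz": 0,"hand": 0},{"dx": 0,"dy": 0,"dz": 0,"wx": 0,"wy": 0,"wz": 0,"hand": 0},{"dx": 0,"dy": 0,"dz": 0,"wx": 0,"wy": 0,"wz": 0,"hand": 0},{"dx": 0,"dy": 0,"dz": 0,"wx": 0,"wy": 0,"wz": 0,"hand": 0}])

```text
clock: 20.55
tool_pos: [0.5688, 0.3422, 0.245]
eef_rot: [-0.127, 3.137, 0.001]
wrist_force: [0.8, -0.5, -0.2]
grip_width: 0.0426
grip_force: 0.0
```

```bash
python3 - <<'E'
from h import *
c=grab('wrist','w8')
for t in (0,2): r=sil(c,(.493,.342,95),.114,.158,.009,.041,thr=t,name='s8');print(r)
plan((r[0],r[1],.084),r[2])
E
```

```text
(np.float64(0.4916), np.float64(0.3431), np.float64(95.04), 'rms', np.float64(1.49), 'blob', array([168,  31, 181, 131], dtype=int32))
(np.float64(0.4919), np.float64(0.3429), np.float64(95.29), 'rms', np.float64(1.21), 'blob', array([168,  31, 180, 131], dtype=int32))
turn [ 0.03  0.12 -0.66] shift [0.0767 0.0078 0.1612] tcp [0.569  0.3422 0.2452]
```

>>> send_rows(targets=[{"dx": 0.038,"dy": 0.004,"dz": 0,"wx": 0,"wy": 0,"wz": -0.6,"hand": 0},{"dx": 0.0385,"dy": 0.003,"dz": 0.02,"wx": 0,"wy": 0,"wz": 0,"hand": 0},{"dx": 0,"dy": 0,"dz": 0.04,"wx": 0,"wy": 0,"wz": 0,"hand": 0},{"dx": 0,"dy": 0,"dz": 0.04,"wx": 0,"wy": 0,"wz": 0,"hand": 0},{"dx": 0,"dy": 0,"dz": 0,"wx": 0,"wy": 0,"wz": 0,"hand": 0}])

```text
clock: 21.1
tool_pos: [0.4875, 0.3403, 0.1384]
eef_rot: [0.143, -3.127, 0.008]
wrist_force: [-0.9, -0.6, -1.4]
grip_width: 0.0427
grip_force: 0.0
```

>>> send_rows(targets=[{"dx": 0,"dy": 0,"dz": 0,"wx": 0,"wy": 0,"wz": 0,"hand": 0},{"dx": 0,"dy": 0,"dz": 0,"wx": 0,"wy": 0,"wz": 0,"hand": 0},{"dx": 0,"dy": 0,"dz": 0,"wx": 0,"wy": 0,"wz": 0,"hand": 0}])

```text
clock: 21.4
tool_pos: [0.4933, 0.3433, 0.1474]
eef_rot: [-0.143, 3.133, 0.004]
wrist_force: [0.4, 0.5, 0.2]
grip_width: 0.0427
grip_force: 0.0
```

```bash
python3 - <<'E'
from h import *
plan((.4918,.343,.092),95.2)
E
```

```text
turn [0.12 0.3  0.04] shift [ 0.0015 -0.0002  0.0554] tcp [0.4933 0.3433 0.1474]
```

>>> send_rows(targets=[{"dx": 0.001,"dy": 0,"dz": 0.03,"wx": 0,"wy": 0,"wz": 0,"hand": 0},{"dx": 0,"dy": 0,"dz": 0.015,"wx": 0,"wy": 0,"wz": 0,"hand": 0},{"dx": 0,"dy": 0,"dz": 0.008,"wx": 0,"wy": 0,"wz": 0,"hand": 0},{"dx": 0,"dy": 0,"dz": 0,"wx": 0,"wy": 0,"wz": 0,"hand": 0},{"dx": 0,"dy": 0,"dz": 0,"wx": 0,"wy": 0,"wz": 0,"hand": 0}])

```text
clock: 21.9
tool_pos: [0.4905, 0.3424, 0.0918]
eef_rot: [-0.144, 3.138, 0.0]
wrist_force: [0.1, -0.4, 0.6]
grip_width: 0.0426
grip_force: 0.0
```

>>> send_rows(targets=[{"dx": 0,"dy": 0,"dz": 0,"wx": 0,"wy": 0,"wz": 0,"hand": -0.6},{"dx": 0,"dy": 0,"dz": 0,"wx": 0,"wy": 0,"wz": 0,"hand": -1},{"dx": 0,"dy": 0,"dz": 0,"wx": 0,"wy": 0,"wz": 0,"hand": -1},{"dx": 0,"dy": 0,"dz": 0,"wx": 0,"wy": 0,"wz": 0,"hand": -1},{"dx": 0,"dy": 0,"dz": 0,"wx": 0,"wy": 0,"wz": 0,"hand": -1}])

```text
clock: 22.4
tool_pos: [0.4908, 0.3427, 0.0924]
eef_rot: [-0.144, 3.137, 0.002]
wrist_force: [-0.6, 0.9, 5.2]
grip_width: 0.0104
grip_force: 62.0
```

>>> send_rows(targets=[{"dx": 0,"dy": 0,"dz": -0.02,"wx": 0,"wy": 0,"wz": 0,"hand": -1},{"dx": 0,"dy": 0,"dz": -0.04,"wx": 0,"wy": 0,"wz": 0,"hand": -1},{"dx": 0,"dy": 0,"dz": -0.04,"wx": 0,"wy": 0,"wz": 0,"hand": -1},{"dx": 0,"dy": 0,"dz": -0.03,"wx": 0,"wy": 0,"wz": 0,"hand": -1},{"dx": -0.0194,"dy": -0.0344,"dz": 0,"wx": 0,"wy": 0,"wz": 0,"hand": -1}])

```text
clock: 22.9
tool_pos: [0.5132, 0.3136, 0.2266]
eef_rot: [-0.151, 3.13, 0.009]
wrist_force: [2.0, 0.5, -2.1]
grip_width: 0.0102
grip_force: 61.3
```

>>> send_rows(targets=[{"dx": -0.0194,"dy": -0.0344,"dz": 0,"wx": 0,"wy": 0,"wz": 0,"hand": -1},{"dx": -0.0194,"dy": -0.0344,"dz": 0,"wx": 0,"wy": 0,"wz": 0,"hand": -1},{"dx": -0.0194,"dy": -0.0344,"dz": 0,"wx": 0,"wy": 0,"wz": 0,"hand": -1},{"dx": -0.0194,"dy": -0.0344,"dz": 0,"wx": 0,"wy": 0,"wz": 0,"hand": -1},{"dx": -0.0194,"dy": -0.0344,"dz": 0,"wx": 0,"wy": 0,"wz": 0,"hand": -1}])

```text
clock: 23.4
tool_pos: [0.6246, 0.1458, 0.2197]
eef_rot: [0.144, -3.136, 0.0]
wrist_force: [-1.2, -0.3, -1.7]
grip_width: 0.0103
grip_force: 61.3
```

>>> send_rows(targets=[{"dx": -0.0194,"dy": -0.0344,"dz": 0,"wx": 0,"wy": 0,"wz": 4.4,"hand": -1},{"dx": 0,"dy": 0,"dz": 0,"wx": 0,"wy": 0,"wz": 4.4,"hand": -1},{"dx": 0,"dy": 0,"dz": 0,"wx": 0,"wy": 0,"wz": 0,"hand": -1},{"dx": 0,"dy": 0,"dz": 0,"wx": 0,"wy": 0,"wz": 0,"hand": -1},{"dx": 0,"dy": 0,"dz": 0,"wx": 0,"wy": 0,"wz": 0,"hand": -1}])

```text
clock: 23.9
tool_pos: [0.6464, 0.1157, 0.2204]
eef_rot: [-0.094, -3.138, 0.0]
wrist_force: [0.0, 0.1, -2.0]
grip_width: 0.0105
grip_force: 61.2
```

>>> send_rows(targets=[{"dx": 0,"dy": 0,"dz": 0,"wx": 0,"wy": 0,"wz": 0,"hand": -1},{"dx": 0,"dy": 0,"dz": 0,"wx": 0,"wy": 0,"wz": 0,"hand": -1},{"dx": 0,"dy": 0,"dz": 0,"wx": 0,"wy": 0,"wz": 0,"hand": -1}])

```text
clock: 24.2
tool_pos: [0.6471, 0.1154, 0.2214]
eef_rot: [0.095, 3.14, -0.0]
wrist_force: [0.0, -0.6, -2.1]
grip_width: 0.0103
grip_force: 61.2
```

```bash
python3 - <<'E'
from h import *
plan((.6477,.1155,.17),86.45)
E
```

```text
turn [-0.    0.01  0.07] shift [-0.0005  0.0001  0.0514] tcp [0.6471 0.1154 0.2214]
```

Descend 50 mm, settle and look.

>>> send_rows(targets=[{"dx": -0.001,"dy": 0,"dz": 0.025,"wx": 0,"wy": 0,"wz": 0,"hand": -1},{"dx": 0,"dy": 0,"dz": 0.025,"wx": 0,"wy": 0,"wz": 0,"hand": -1},{"dx": 0,"dy": 0,"dz": 0,"wx": 0,"wy": 0,"wz": 0,"hand": -1},{"dx": 0,"dy": 0,"dz": 0,"wx": 0,"wy": 0,"wz": 0,"hand": -1},{"dx": 0,"dy": 0,"dz": 0,"wx": 0,"wy": 0,"wz": 0,"hand": -1}])

```text
clock: 24.7
tool_pos: [0.6494, 0.115, 0.1731]
eef_rot: [0.097, 3.137, 0.0]
wrist_force: [0.3, -0.3, -1.2]
grip_width: 0.0104
grip_force: 61.1
```

>>> send_rows(targets=[{"dx": 0,"dy": 0,"dz": 0,"wx": 0,"wy": 0,"wz": 0,"hand": -1},{"dx": 0,"dy": 0,"dz": 0,"wx": 0,"wy": 0,"wz": 0,"hand": -1},{"dx": 0,"dy": 0,"dz": 0,"wx": 0,"wy": 0,"wz": 0,"hand": -1}])

```text
clock: 25.0
tool_pos: [0.6488, 0.1148, 0.1723]
eef_rot: [0.097, 3.139, 0.0]
wrist_force: [-0.6, -0.1, -2.4]
grip_width: 0.0104
grip_force: 61.1
```

```bash
python3 - <<'E'
from h import *
plan((.6477,.1155,.1484),86.45)
c=grab('wrist','w9')
cv2.imwrite('pics/w9z.png',cv2.resize(c['color'][100:220,30:480],(800,400),interpolation=cv2.INTER_CUBIC))
E
```

```text
turn [0.01 0.09 0.  ] shift [0.0011 0.0006 0.0239] tcp [0.6488 0.1148 0.1723]
```

View pics/w9z.png

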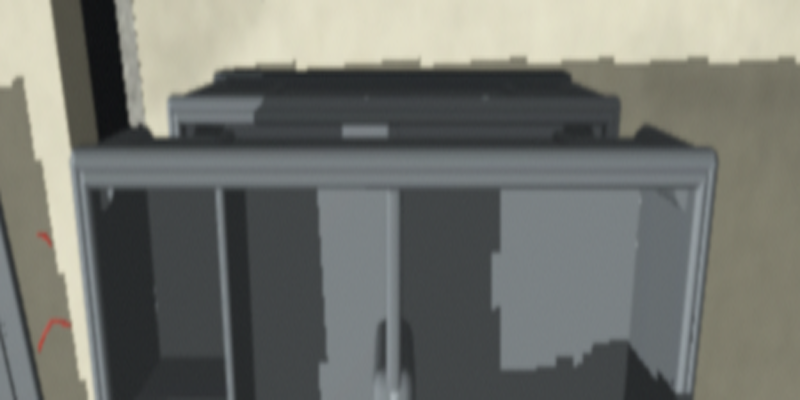

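The shallow tray's rim corners are at about (71.1,145.9) and (432.8,145.9). The deep tray's rim below shows at (125.6,129.4) and (378.8,130).

```bash
python3 - <<'E'
from h import *
c=dict(np.load('pics/w9.npz'))
for l,z in((.158,0),(None,.121)): print('sh',edge(c,(71.1,145.9),(432.8,145.9),.114,z,l))
for l,z in((.158,0),(None,.065)): print('dp',edge(c,(125.6,129.4),(378.8,130),.114,z,l))
E
```

```text
sh (0.1208, np.float64(86.47), array([0.6488, 0.1158, 0.1208]))
sh (0.121, np.float64(86.47), array([0.6488, 0.1158, 0.121 ]))
dp (0.0661, np.float64(86.34), array([0.6472, 0.1161, 0.0661]))
dp (0.065, np.float64(86.34), array([0.6473, 0.1161, 0.065 ]))
```

>>> send_rows(targets=[{"dx": 0.0013,"dy": 0,"dz": 0.005,"wx": 0,"wy": 0,"wz": 0,"hand": -1},{"dx": 0,"dy": 0,"dz": 0.005,"wx": 0,"wy": 0,"wz": 0,"hand": -1},{"dx": 0,"dy": 0,"dz": 0.004,"wx": 0,"wy": 0,"wz": 0,"hand": -1},{"dx": 0,"dy": 0,"dz": 0.002,"wx": 0,"wy": 0,"wz": 0,"hand": -1},{"dx": 0,"dy": 0,"dz": 0.002,"wx": 0,"wy": 0,"wz": 0,"hand": -1}])

```text
clock: 25.55
tool_pos: [0.6468, 0.1149, 0.1527]
eef_rot: [-0.097, -3.139, 0.0]
wrist_force: [-0.3, 1.0, -2.7]
grip_width: 0.0107
grip_force: 61.1
```

>>> send_rows(targets=[{"dx": 0,"dy": 0,"dz": 0.002,"wx": 0,"wy": 0,"wz": 0,"hand": -1},{"dx": 0,"dy": 0,"dz": 0.002,"wx": 0,"wy": 0,"wz": 0,"hand": -1},{"dx": 0,"dy": 0,"dz": 0.001,"wx": 0,"wy": 0,"wz": 0,"hand": -1},{"dx": 0,"dy": 0,"dz": 0,"wx": 0,"wy": 0,"wz": 0,"hand": -1},{"dx": 0,"dy": 0,"dz": 0,"wx": 0,"wy": 0,"wz": 0,"hand": -1}])

```text
clock: 26.05
tool_pos: [0.6472, 0.1149, 0.1487]
eef_rot: [0.097, 3.14, 0.0]
wrist_force: [-1.3, -0.2, 0.4]
grip_width: 0.0107
grip_force: 61.5
```

>>> send_rows(targets=[{"dx": 0,"dy": 0,"dz": 0.001,"wx": 0,"wy": 0,"wz": 0,"hand": -1},{"dx": 0,"dy": 0,"dz": 0,"wx": 0,"wy": 0,"wz": 0,"hand": -1},{"dx": 0,"dy": 0,"dz": 0,"wx": 0,"wy": 0,"wz": 0,"hand": -0.3},{"dx": 0,"dy": 0,"dz": 0,"wx": 0,"wy": 0,"wz": 0,"hand": 0},{"dx": 0,"dy": 0,"dz": 0,"wx": 0,"wy": 0,"wz": 0,"hand": 0}])

```text
clock: 26.55
tool_pos: [0.6472, 0.1149, 0.1473]
eef_rot: [0.097, 3.14, 0.0]
wrist_force: [0.7, 0.1, 0.6]
grip_width: 0.0425
grip_force: 0.0
```

>>> send_rows(targets=[{"dx": 0,"dy": 0,"dz": -0.03,"wx": 0,"wy": 0,"wz": 0,"hand": 0},{"dx": 0,"dy": 0,"dz": -0.05,"wx": 0,"wy": 0,"wz": 0,"hand": 0.5},{"dx": 0,"dy": 0,"dz": -0.04,"wx": 0,"wy": 0,"wz": 0,"hand": 0.5},{"dx": -0.03,"dy": 0,"dz": 0,"wx": 0,"wy": 0,"wz": 0,"hand": 0.5},{"dx": 0,"dy": 0,"dz": 0,"wx": 0,"wy": 0,"wz": 0,"hand": 0.5}])

```text
clock: 27.05
tool_pos: [0.6804, 0.1127, 0.2704]
eef_rot: [0.098, 3.132, 0.001]
wrist_force: [0.5, 0.0, 0.5]
grip_width: 0.0638
grip_force: 0.0
```

>>> send_rows(targets=[{"dx": 0,"dy": 0,"dz": 0,"wx": 0,"wy": 0,"wz": 0,"hand": 0.5},{"dx": 0,"dy": 0,"dz": 0,"wx": 0,"wy": 0,"wz": 0,"hand": 0.5},{"dx": 0,"dy": 0,"dz": 0,"wx": 0,"wy": 0,"wz": 0,"hand": 0.5}])

```text
clock: 27.35
tool_pos: [0.6758, 0.1131, 0.2657]
eef_rot: [-0.097, -3.137, 0.0]
wrist_force: [-0.6, -0.8, -0.9]
grip_width: 0.0642
grip_force: 0.0
```

```bash
python3 - <<'E'
from h import *
s=read_state(); print(s['clock'],s['tool_pos'],yaw())
c=grab('wrist','w10')
print(sil(c,(.6475,.1157,86.4),.114,.158,.016,.097,name='s10'))
for z in(.099,.1,.105): print(z,sil(c,(.6475,.1157,86.4),.114,.158,.016,z))
t=grab('top','t10'); blob(t,YEL,.02,60,5)
cv2.imwrite('pics/w10z.png',cv2.resize(c['color'][60:300,100:400],(750,600),interpolation=cv2.INTER_CUBIC))
E
```

```text
27.35 [0.67577977 0.11305725 0.26568705] 86.46038817563283
(np.float64(0.6478), np.float64(0.1154), np.float64(86.44), 'rms', np.float64(1.13), 'blob', array([154,  90, 196, 131], dtype=int32))
0.099 (np.float64(0.6477), np.float64(0.1153), np.float64(86.42), 'rms', np.float64(0.49), 'blob', array([154,  90, 196, 131], dtype=int32))
0.1 (np.float64(0.6476), np.float64(0.1153), np.float64(86.41), 'rms', np.float64(0.21), 'blob', array([154,  90, 196, 131], dtype=int32))
0.105 (np.float64(0.6474), np.float64(0.1153), np.float64(86.47), 'rms', np.float64(1.54), 'blob', array([154,  90, 196, 131], dtype=int32))
blob 301 235 (11, 12) [ 0.4386 -0.1348  0.02  ] diam 0.039
blob 238 102 (13, 16) [0.8944 0.0873 0.02  ] diam 0.056
```

View pics/w10z.png

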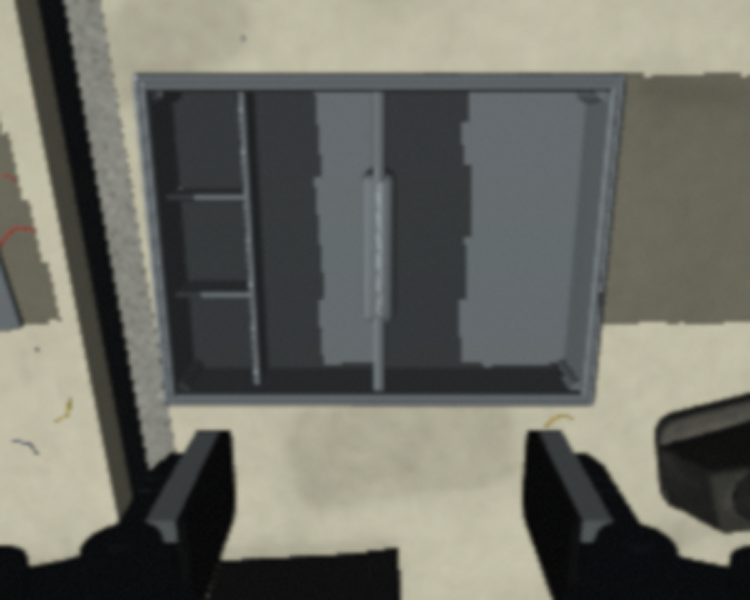

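The shallow tray is home on the deep tray with its open half to the right (+y, px ~(480,240) in the crop); the fit gives (0.6477, 0.1153). Next is the tin.

>>> send_rows(targets=[{"dx": 0.0227,"dy": -0.0428,"dz": 0,"wx": 0,"wy": 0,"wz": 0,"hand": 1},{"dx": 0.0227,"dy": -0.0428,"dz": 0,"wx": 0,"wy": 0,"wz": 0,"hand": 1},{"dx": 0.0227,"dy": -0.0428,"dz": 0,"wx": 0,"wy": 0,"wz": 0,"hand": 1},{"dx": 0.0227,"dy": -0.0428,"dz": 0,"wx": 0,"wy": 0,"wz": 0,"hand": 1},{"dx": 0.0227,"dy": -0.0428,"dz": 0,"wx": 0,"wy": 0,"wz": 0,"hand": 1}])

```text
clock: 27.95
tool_pos: [0.549, -0.0947, 0.2672]
eef_rot: [0.096, 3.14, -0.0]
wrist_force: [-0.4, -0.5, 0.1]
grip_width: 0.0856
grip_force: 0.0
```

>>> send_rows(targets=[{"dx": 0.0227,"dy": -0.0428,"dz": 0,"wx": 0,"wy": 0,"wz": 0,"hand": 1},{"dx": 0,"dy": 0,"dz": 0.045,"wx": 0,"wy": 0,"wz": 0,"hand": 1},{"dx": 0,"dy": 0,"dz": 0,"wx": 0,"wy": 0,"wz": 0,"hand": 1},{"dx": 0,"dy": 0,"dz": 0,"wx": 0,"wy": 0,"wz": 0,"hand": 1},{"dx": 0,"dy": 0,"dz": 0,"wx": 0,"wy": 0,"wz": 0,"hand": 1}])

```text
clock: 28.45
tool_pos: [0.5263, -0.1345, 0.2238]
eef_rot: [0.095, 3.138, -0.001]
wrist_force: [0.4, 0.4, 0.4]
grip_width: 0.0853
grip_force: 0.0
```

```bash
python3 - <<'E'
from h import *
c=dict(np.load('pics/w6.npz'))
for z in (.065,.067,.069): print(z,sil(c,(.648,.1154,86.4),.114,.158,.009,z,thr=0)[:5])
c=grab('wrist','w11'); print(w2px(c,(.4386,-.1348,.02))); blob(c,YEL,.02)
plan((.4386,-.1348,.07),86.45)
E
```

```text
0.065 (np.float64(0.6476), np.float64(0.1154), np.float64(86.42), 'rms', np.float64(1.25))
0.067 (np.float64(0.6475), np.float64(0.1155), np.float64(86.43), 'rms', np.float64(0.67))
0.069 (np.float64(0.6473), np.float64(0.1155), np.float64(86.44), 'rms', np.float64(0.17))
[244.60279172  87.58551908]
blob 247 87 (45, 48) [ 0.4384 -0.1328  0.02  ] diam 0.0444
turn [-0.05  0.18  0.09] shift [ 0.0878 -0.0058  0.1542] tcp [ 0.5266 -0.1345  0.2242]
```

>>> send_rows(targets=[{"dx": 0.044,"dy": -0.002,"dz": 0,"wx": 0,"wy": 0,"wz": 0,"hand": 1},{"dx": 0.044,"dy": -0.002,"dz": 0,"wx": 0,"wy": 0,"wz": 0,"hand": 0.8},{"dx": 0,"dy": 0,"dz": 0.045,"wx": 0,"wy": 0,"wz": 0,"hand": 0.7},{"dx": 0,"dy": 0,"dz": 0.045,"wx": 0,"wy": 0,"wz": 0,"hand": 0.6},{"dx": 0,"dy": 0,"dz": 0.03,"wx": 0,"wy": 0,"wz": 0,"hand": 0.6}])

```text
clock: 29.0
tool_pos: [0.4376, -0.1329, 0.1024]
eef_rot: [0.095, 3.138, -0.002]
wrist_force: [1.0, -0.3, -0.1]
grip_width: 0.0681
grip_force: 0.0
```

>>> send_rows(targets=[{"dx": 0,"dy": 0,"dz": 0.015,"wx": 0,"wy": 0,"wz": 0,"hand": 0.6},{"dx": 0,"dy": 0,"dz": 0.01,"wx": 0,"wy": 0,"wz": 0,"hand": 0.6},{"dx": 0,"dy": 0,"dz": 0.006,"wx": 0,"wy": 0,"wz": 0,"hand": 0.6},{"dx": 0,"dy": 0,"dz": 0,"wx": 0,"wy": 0,"wz": 0,"hand": 0.6},{"dx": 0,"dy": 0,"dz": 0,"wx": 0,"wy": 0,"wz": 0,"hand": 0.6}])

```text
clock: 29.5
tool_pos: [0.4382, -0.1337, 0.0723]
eef_rot: [0.096, 3.138, -0.002]
wrist_force: [0.6, 0.2, 0.1]
grip_width: 0.068
grip_force: 0.0
```

>>> send_rows(targets=[{"dx": 0,"dy": 0,"dz": 0,"wx": 0,"wy": 0,"wz": 0,"hand": 0.2},{"dx": 0,"dy": 0,"dz": 0,"wx": 0,"wy": 0,"wz": 0,"hand": -0.5},{"dx": 0,"dy": 0,"dz": 0,"wx": 0,"wy": 0,"wz": 0,"hand": -0.5},{"dx": 0,"dy": 0,"dz": 0,"wx": 0,"wy": 0,"wz": 0,"hand": -0.5}])

```text
clock: 29.9
tool_pos: [0.4379, -0.1337, 0.0726]
eef_rot: [0.098, 3.139, -0.0]
wrist_force: [-0.3, 2.0, 5.4]
grip_width: 0.0412
grip_force: 60.3
```

>>> send_rows(targets=[{"dx": 0,"dy": 0,"dz": -0.03,"wx": 0,"wy": 0,"wz": 0,"hand": -0.5},{"dx": 0,"dy": 0,"dz": -0.05,"wx": 0,"wy": 0,"wz": 0,"hand": -0.5},{"dx": 0,"dy": 0,"dz": -0.05,"wx": 0,"wy": 0,"wz": 0,"hand": -0.5},{"dx": 0,"dy": 0,"dz": -0.05,"wx": 0,"wy": 0,"wz": 0,"hand": -0.5},{"dx": -0.0243,"dy": 0.0378,"dz": 0,"wx": 0,"wy": 0,"wz": 0,"hand": -0.5}])

```text
clock: 30.4
tool_pos: [0.4673, -0.1015, 0.2611]
eef_rot: [0.106, 3.123, -0.013]
wrist_force: [1.3, -0.5, 1.1]
grip_width: 0.0413
grip_force: 61.0
```

>>> send_rows(targets=[{"dx": -0.0243,"dy": 0.0378,"dz": 0,"wx": 0,"wy": 0,"wz": 0,"hand": -0.5},{"dx": -0.0243,"dy": 0.0378,"dz": 0,"wx": 0,"wy": 0,"wz": 0,"hand": -0.5},{"dx": -0.0243,"dy": 0.0378,"dz": 0,"wx": 0,"wy": 0,"wz": 0,"hand": -0.5},{"dx": -0.0243,"dy": 0.0378,"dz": 0,"wx": 0,"wy": 0,"wz": 0,"hand": -0.5},{"dx": -0.0243,"dy": 0.0378,"dz": 0,"wx": 0,"wy": 0,"wz": 0,"hand": -0.5}])

```text
clock: 30.9
tool_pos: [0.5974, 0.0856, 0.2516]
eef_rot: [0.097, 3.14, -0.0]
wrist_force: [0.3, -0.7, 1.3]
grip_width: 0.0411
grip_force: 61.0
```

>>> send_rows(targets=[{"dx": -0.0243,"dy": 0.0378,"dz": 0,"wx": 0,"wy": 0,"wz": 0,"hand": -0.5},{"dx": -0.0243,"dy": 0.0378,"dz": 0,"wx": 0,"wy": 0,"wz": 0,"hand": -0.5},{"dx": 0,"dy": 0,"dz": 0,"wx": 0,"wy": 0,"wz": 8.2,"hand": -0.5},{"dx": 0,"dy": 0,"dz": 0,"wx": 0,"wy": 0,"wz": 8.2,"hand": -0.5},{"dx": 0,"dy": 0,"dz": 0,"wx": 0,"wy": 0,"wz": 8.2,"hand": -0.5}])

```text
clock: 31.4
tool_pos: [0.6497, 0.1569, 0.251]
eef_rot: [-0.771, -3.045, 0.001]
wrist_force: [-0.7, -0.2, -0.3]
grip_width: 0.0412
grip_force: 61.0
```

>>> send_rows(targets=[{"dx": 0,"dy": 0,"dz": 0,"wx": 0,"wy": 0,"wz": 8.2,"hand": -0.5},{"dx": 0,"dy": 0,"dz": 0,"wx": 0,"wy": 0,"wz": 8.2,"hand": -0.5},{"dx": 0,"dy": 0,"dz": 0,"wx": 0,"wy": 0,"wz": 8.2,"hand": -0.5},{"dx": 0,"dy": 0,"dz": 0,"wx": 0,"wy": 0,"wz": 8.2,"hand": -0.5},{"dx": 0,"dy": 0,"dz": 0,"wx": 0,"wy": 0,"wz": 8.2,"hand": -0.5}])

```text
clock: 31.9
tool_pos: [0.6496, 0.1563, 0.2514]
eef_rot: [-1.79, -2.581, 0.0]
wrist_force: [-0.5, 0.1, -1.1]
grip_width: 0.0413
grip_force: 61.0
```

>>> send_rows(targets=[{"dx": 0,"dy": 0,"dz": 0,"wx": 0,"wy": 0,"wz": 8.2,"hand": -0.5},{"dx": 0,"dy": 0,"dz": 0,"wx": 0,"wy": 0,"wz": 8.2,"hand": -0.5},{"dx": 0,"dy": 0,"dz": 0,"wx": 0,"wy": 0,"wz": 8,"hand": -0.5},{"dx": 0,"dy": 0,"dz": 0,"wx": 0,"wy": 0,"wz": 0,"hand": -0.5},{"dx": 0,"dy": 0,"dz": 0,"wx": 0,"wy": 0,"wz": 0,"hand": -0.5}])

```text
clock: 32.4
tool_pos: [0.6497, 0.1563, 0.2514]
eef_rot: [2.286, 2.155, -0.0]
wrist_force: [-0.4, -0.9, -0.1]
grip_width: 0.0409
grip_force: 61.0
```

```bash
python3 - <<'E'
from h import *
plan((.6502,.1563,.1415),-3.55); s=read_state(); print(s['grip_width'],s['grip_force'],s['clock'])
E
```

```text
turn [-0.    0.    0.17] shift [0.     0.0005 0.1099] tcp [0.6497 0.1563 0.2514]
0.04090568618691452 60.99481237703003 32.4
```

>>> send_rows(targets=[{"dx": 0,"dy": 0.0005,"dz": 0.04,"wx": 0,"wy": 0,"wz": 0,"hand": -0.5},{"dx": 0,"dy": 0,"dz": 0.035,"wx": 0,"wy": 0,"wz": 0,"hand": -0.5},{"dx": 0,"dy": 0,"dz": 0.02,"wx": 0,"wy": 0,"wz": 0,"hand": -0.5},{"dx": 0,"dy": 0,"dz": 0.01,"wx": 0,"wy": 0,"wz": 0,"hand": -0.5},{"dx": 0,"dy": 0,"dz": 0,"wx": 0,"wy": 0,"wz": 0,"hand": -0.5}])

```text
clock: 32.9
tool_pos: [0.6492, 0.1562, 0.1444]
eef_rot: [-2.286, -2.152, 0.005]
wrist_force: [0.3, -0.0, -0.3]
grip_width: 0.0411
grip_force: 61.0
```

>>> send_rows(targets=[{"dx": 0,"dy": 0,"dz": 0.002,"wx": 0,"wy": 0,"wz": 0,"hand": -0.5},{"dx": 0,"dy": 0,"dz": 0.001,"wx": 0,"wy": 0,"wz": 0,"hand": -0.5},{"dx": 0,"dy": 0,"dz": 0.001,"wx": 0,"wy": 0,"wz": 0,"hand": -0.5},{"dx": 0,"dy": 0,"dz": 0,"wx": 0,"wy": 0,"wz": 0,"hand": -0.5},{"dx": 0,"dy": 0,"dz": 0,"wx": 0,"wy": 0,"wz": 0,"hand": -0.5}])

```text
clock: 33.4
tool_pos: [0.6506, 0.1564, 0.1429]
eef_rot: [2.289, 2.151, 0.001]
wrist_force: [-0.4, -0.7, -0.2]
grip_width: 0.0409
grip_force: 61.0
```

>>> send_rows(targets=[{"dx": 0,"dy": 0,"dz": 0.0015,"wx": 0,"wy": 0,"wz": 0,"hand": -0.5},{"dx": 0,"dy": 0,"dz": 0,"wx": 0,"wy": 0,"wz": 0,"hand": -0.5},{"dx": 0,"dy": 0,"dz": 0,"wx": 0,"wy": 0,"wz": 0,"hand": 0.3},{"dx": 0,"dy": 0,"dz": 0,"wx": 0,"wy": 0,"wz": 0,"hand": 0.4},{"dx": 0,"dy": 0,"dz": 0,"wx": 0,"wy": 0,"wz": 0,"hand": 0.4}])

```text
clock: 33.9
tool_pos: [0.6503, 0.1563, 0.1408]
eef_rot: [2.289, 2.152, -0.0]
wrist_force: [0.3, 0.1, 1.7]
grip_width: 0.0595
grip_force: 0.0
```

>>> send_rows(targets=[{"dx": 0,"dy": 0,"dz": -0.02,"wx": 0,"wy": 0,"wz": 0,"hand": 0.4},{"dx": 0,"dy": 0,"dz": -0.04,"wx": 0,"wy": 0,"wz": 0,"hand": 0.4},{"dx": 0,"dy": 0,"dz": -0.045,"wx": 0,"wy": 0,"wz": 0,"hand": 0.4},{"dx": -0.043,"dy": 0.014,"dz": 0,"wx": 0,"wy": 0,"wz": 0,"hand": 0.4},{"dx": -0.043,"dy": 0.014,"dz": 0,"wx": 0,"wy": 0,"wz": 0,"hand": 0.4}])

```text
clock: 34.4
tool_pos: [0.6745, 0.0693, 0.2495]
eef_rot: [2.282, 2.153, 0.007]
wrist_force: [0.1, 0.1, -0.1]
grip_width: 0.0598
grip_force: 0.0
```

>>> send_rows(targets=[{"dx": -0.043,"dy": 0.014,"dz": 0,"wx": 0,"wy": 0,"wz": 0,"hand": 0.4},{"dx": -0.043,"dy": 0.014,"dz": 0,"wx": 0,"wy": 0,"wz": 0,"hand": 0.4},{"dx": -0.043,"dy": 0.014,"dz": 0,"wx": 0,"wy": 0,"wz": 0,"hand": 0.4},{"dx": -0.043,"dy": 0.014,"dz": 0,"wx": 0,"wy": 0,"wz": 0,"hand": 0.4},{"dx": -0.043,"dy": 0.014,"dz": 0,"wx": 0,"wy": 0,"wz": 0,"hand": 0.4}])

```text
clock: 34.9
tool_pos: [0.7297, -0.1519, 0.2459]
eef_rot: [2.289, 2.152, 0.0]
wrist_force: [0.6, -0.0, 0.8]
grip_width: 0.0596
grip_force: 0.0
```

>>> send_rows(targets=[{"dx": 0,"dy": 0,"dz": 0,"wx": 0,"wy": 0,"wz": -8.2,"hand": 0.4},{"dx": 0,"dy": 0,"dz": 0,"wx": 0,"wy": 0,"wz": -8.2,"hand": 0.4},{"dx": 0,"dy": 0,"dz": 0,"wx": 0,"wy": 0,"wz": -8.2,"hand": 0.4},{"dx": 0,"dy": 0,"dz": 0,"wx": 0,"wy": 0,"wz": -8.2,"hand": 0.4},{"dx": 0,"dy": 0,"dz": 0,"wx": 0,"wy": 0,"wz": -8.2,"hand": 0.4}])

```text
clock: 35.4
tool_pos: [0.7294, -0.1502, 0.2456]
eef_rot: [-1.382, -2.821, 0.0]
wrist_force: [0.1, 0.2, -1.2]
grip_width: 0.0596
grip_force: 0.0
```

>>> send_rows(targets=[{"dx": 0,"dy": 0,"dz": 0,"wx": 0,"wy": 0,"wz": -8.2,"hand": 0.4},{"dx": 0,"dy": 0,"dz": 0,"wx": 0,"wy": 0,"wz": -8.2,"hand": 0.4},{"dx": 0,"dy": 0,"dz": 0,"wx": 0,"wy": 0,"wz": -8.2,"hand": 0.4},{"dx": 0,"dy": 0,"dz": 0,"wx": 0,"wy": 0,"wz": -8.2,"hand": 0.4},{"dx": 0,"dy": 0,"dz": 0,"wx": 0,"wy": 0,"wz": -8.2,"hand": 0.4}])

```text
clock: 35.9
tool_pos: [0.7294, -0.1501, 0.2456]
eef_rot: [-0.307, -3.126, -0.0]
wrist_force: [0.8, 0.1, -0.1]
grip_width: 0.0597
grip_force: 0.0
```

>>> send_rows(targets=[{"dx": 0,"dy": 0,"dz": 0,"wx": 0,"wy": 0,"wz": -8,"hand": 0},{"dx": 0,"dy": 0,"dz": 0,"wx": 0,"wy": 0,"wz": -8,"hand": 0},{"dx": 0,"dy": 0,"dz": 0,"wx": 0,"wy": 0,"wz": 0,"hand": 0},{"dx": 0,"dy": 0,"dz": 0,"wx": 0,"wy": 0,"wz": 0,"hand": 0},{"dx": 0,"dy": 0,"dz": 0,"wx": 0,"wy": 0,"wz": 0,"hand": 0}])

```text
clock: 36.4
tool_pos: [0.7295, -0.1501, 0.2457]
eef_rot: [0.119, -3.139, -0.0]
wrist_force: [0.4, -0.2, -1.0]
grip_width: 0.0427
grip_force: 0.0
```

```bash
python3 - <<'E'
from h import *
s=read_state(); print(s['clock'],s['tool_pos'],yaw())
t=grab('top','t12'); blob(t,YEL,.088,40,5)
c=grab('wrist','w12'); blob(c,YEL,.088)
for th in (0,2): r=sil(c,(.6443,-.1487,94.5),.114,.158,.009,.014,thr=th,name='s12'); print(r)
plan((r[0],r[1],.095),r[2])
E
```

```text
36.4 [ 0.72947113 -0.15010667  0.24574427] 94.34290114243385
blob 215 168 (12, 13) [0.6513 0.1542 0.088 ] diam 0.0418
blob 238 102 (13, 16) [0.8731 0.0838 0.088 ] diam 0.0536
blob 474 345 (3, 11) [0.8793 0.0956 0.088 ] diam 0.012
(np.float64(0.645), np.float64(-0.1471), np.float64(95.19), 'rms', np.float64(1.29), 'blob', array([181,  31, 158, 117], dtype=int32))
(np.float64(0.6452), np.float64(-0.1472), np.float64(95.27), 'rms', np.float64(1.62), 'blob', array([181,  31, 158, 116], dtype=int32))
turn [ 0.    0.   -0.88] shift [0.0837 0.0106 0.1508] tcp [ 0.7295 -0.1501  0.2458]
```

The tin is in place at (0.651, 0.155). I'll grasp the cover's handle at (0.645, -0.147), 95.2°.

>>> send_rows(targets=[{"dx": 0.042,"dy": 0.005,"dz": 0,"wx": 0,"wy": 0,"wz": -0.9,"hand": 0},{"dx": 0.042,"dy": 0.005,"dz": 0.03,"wx": 0,"wy": 0,"wz": 0,"hand": 0},{"dx": 0,"dy": 0,"dz": 0.04,"wx": 0,"wy": 0,"wz": 0,"hand": 0},{"dx": 0,"dy": 0,"dz": 0.03,"wx": 0,"wy": 0,"wz": 0,"hand": 0},{"dx": 0,"dy": 0,"dz": 0,"wx": 0,"wy": 0,"wz": 0,"hand": 0}])

```text
clock: 37.0
tool_pos: [0.6422, -0.1461, 0.1411]
eef_rot: [0.145, -3.128, -0.007]
wrist_force: [-0.3, 1.1, -0.2]
grip_width: 0.0428
grip_force: 0.0
```

>>> send_rows(targets=[{"dx": 0,"dy": 0,"dz": 0,"wx": 0,"wy": 0,"wz": 0,"hand": 0},{"dx": 0,"dy": 0,"dz": 0,"wx": 0,"wy": 0,"wz": 0,"hand": 0},{"dx": 0,"dy": 0,"dz": 0,"wx": 0,"wy": 0,"wz": 0,"hand": 0}])

```text
clock: 37.3
tool_pos: [0.6485, -0.148, 0.1499]
eef_rot: [-0.147, 3.133, -0.003]
wrist_force: [0.0, 0.2, -0.1]
grip_width: 0.0425
grip_force: 0.0
```

```bash
python3 - <<'E'
from h import *
plan((.645,-.1471,.094),95.2)
E
```

```text
turn [-0.12  0.27  0.15] shift [0.0034 0.0012 0.0559] tcp [ 0.6485 -0.148   0.1499]
```

>>> send_rows(targets=[{"dx": 0.002,"dy": 0.001,"dz": 0.03,"wx": 0,"wy": 0,"wz": 0,"hand": 0},{"dx": 0,"dy": 0,"dz": 0.015,"wx": 0,"wy": 0,"wz": 0,"hand": 0},{"dx": 0,"dy": 0,"dz": 0.007,"wx": 0,"wy": 0,"wz": 0,"hand": 0},{"dx": 0,"dy": 0,"dz": 0,"wx": 0,"wy": 0,"wz": 0,"hand": 0},{"dx": 0,"dy": 0,"dz": 0,"wx": 0,"wy": 0,"wz": 0,"hand": 0}])

```text
clock: 37.8
tool_pos: [0.6449, -0.1467, 0.0955]
eef_rot: [-0.147, 3.137, -0.001]
wrist_force: [0.0, -0.8, 0.6]
grip_width: 0.0424
grip_force: 0.0
```

>>> send_rows(targets=[{"dx": 0,"dy": 0,"dz": 0,"wx": 0,"wy": 0,"wz": 0,"hand": -0.6},{"dx": 0,"dy": 0,"dz": 0,"wx": 0,"wy": 0,"wz": 0,"hand": -1},{"dx": 0,"dy": 0,"dz": 0,"wx": 0,"wy": 0,"wz": 0,"hand": -1},{"dx": 0,"dy": 0,"dz": 0,"wx": 0,"wy": 0,"wz": 0,"hand": -1},{"dx": 0,"dy": 0,"dz": 0,"wx": 0,"wy": 0,"wz": 0,"hand": -1}])

```text
clock: 38.3
tool_pos: [0.6451, -0.1467, 0.0961]
eef_rot: [-0.147, 3.136, -0.001]
wrist_force: [-0.8, 0.7, 4.9]
grip_width: 0.0106
grip_force: 60.2
```

>>> send_rows(targets=[{"dx": 0,"dy": 0,"dz": -0.02,"wx": 0,"wy": 0,"wz": 0,"hand": -1},{"dx": 0,"dy": 0,"dz": -0.05,"wx": 0,"wy": 0,"wz": 0,"hand": -1},{"dx": 0,"dy": 0,"dz": -0.05,"wx": 0,"wy": 0,"wz": 0,"hand": -1},{"dx": 0,"dy": 0,"dz": -0.04,"wx": 0,"wy": 0,"wz": 0,"hand": -1},{"dx": -0.0045,"dy": 0.0434,"dz": 0,"wx": 0,"wy": 0,"wz": 0,"hand": -1}])

```text
clock: 38.8
tool_pos: [0.6489, -0.1083, 0.2638]
eef_rot: [-0.137, 3.123, -0.013]
wrist_force: [0.6, 1.2, 0.4]
grip_width: 0.0109
grip_force: 59.4
```

>>> send_rows(targets=[{"dx": -0.0045,"dy": 0.0434,"dz": 0,"wx": 0,"wy": 0,"wz": 0,"hand": -1},{"dx": -0.0045,"dy": 0.0434,"dz": 0,"wx": 0,"wy": 0,"wz": 0,"hand": -1},{"dx": -0.0045,"dy": 0.0434,"dz": 0,"wx": 0,"wy": 0,"wz": 0,"hand": -1},{"dx": -0.0045,"dy": 0.0434,"dz": 0,"wx": 0,"wy": 0,"wz": 0,"hand": -1},{"dx": -0.0045,"dy": 0.0434,"dz": 0,"wx": 0,"wy": 0,"wz": 0,"hand": -1}])

```text
clock: 39.3
tool_pos: [0.6461, 0.1168, 0.2536]
eef_rot: [0.146, -3.136, 0.001]
wrist_force: [0.4, -0.4, -1.4]
grip_width: 0.0108
grip_force: 59.4
```

>>> send_rows(targets=[{"dx": 0,"dy": 0,"dz": 0.02,"wx": 0,"wy": 0,"wz": 4.4,"hand": -1},{"dx": 0,"dy": 0,"dz": 0.02,"wx": 0,"wy": 0,"wz": 4.5,"hand": -1},{"dx": 0,"dy": 0,"dz": 0,"wx": 0,"wy": 0,"wz": 0,"hand": -1},{"dx": 0,"dy": 0,"dz": 0,"wx": 0,"wy": 0,"wz": 0,"hand": -1},{"dx": 0,"dy": 0,"dz": 0,"wx": 0,"wy": 0,"wz": 0,"hand": -1}])

```text
clock: 39.8
tool_pos: [0.6476, 0.1148, 0.2158]
eef_rot: [0.096, 3.139, 0.0]
wrist_force: [0.0, 0.7, -1.1]
grip_width: 0.0108
grip_force: 59.4
```

>>> send_rows(targets=[{"dx": 0,"dy": 0,"dz": 0,"wx": 0,"wy": 0,"wz": 0,"hand": -1},{"dx": 0,"dy": 0,"dz": 0,"wx": 0,"wy": 0,"wz": 0,"hand": -1},{"dx": 0,"dy": 0,"dz": 0,"wx": 0,"wy": 0,"wz": 0,"hand": -1}])

```text
clock: 40.1
tool_pos: [0.6473, 0.115, 0.2157]
eef_rot: [0.097, 3.139, 0.0]
wrist_force: [-0.0, -0.4, -1.6]
grip_width: 0.0107
grip_force: 59.4
```

```bash
python3 - <<'E'
from h import *
plan((.6477,.1155,.184),86.45)
c=grab('wrist','w13')
cv2.imwrite('pics/w13z.png',cv2.resize(c['color'][90:230,30:480],(800,500),interpolation=cv2.INTER_CUBIC))
E
```

```text
turn [ 0.01  0.07 -0.  ] shift [-0.0003  0.0005  0.0317] tcp [0.6473 0.115  0.2157]
```

View pics/w13z.png

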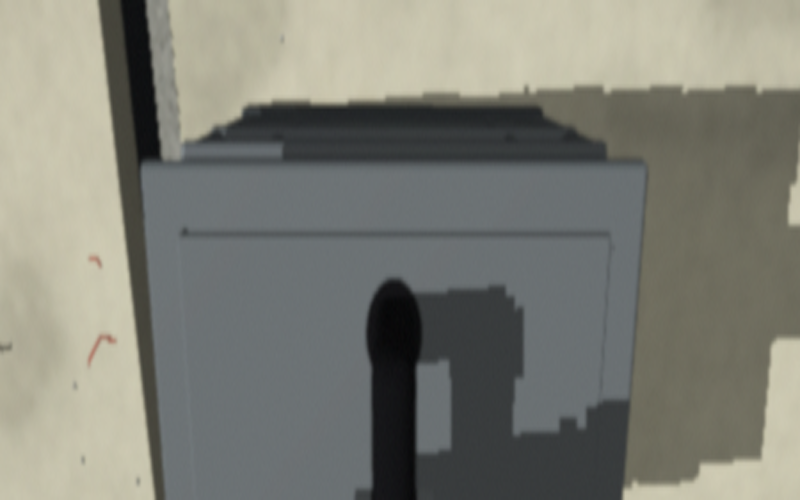

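The cover plate's near corners are at (109.3,135.1) and (393.9,135.1). The shallow tray's rim shows at about (131.8,130.5) and (371.4,130).

```bash
python3 - <<'E'
from h import *
c=dict(np.load('pics/w13.npz'))
for l,z in((.158,0),(None,.134)): print('cv',edge(c,(109.3,135.1),(393.9,135.1),.114,z,l))
for l,z in((.158,0),(None,.097)): print('sh',edge(c,(131.8,130.5),(371.4,130),.114,z,l))
E
```

```text
cv (0.1298, np.float64(86.46), array([0.6467, 0.1159, 0.1298]))
cv (0.134, np.float64(86.46), array([0.6462, 0.1159, 0.134 ]))
sh (0.0996, np.float64(86.58), array([0.6471, 0.116 , 0.0996]))
sh (0.097, np.float64(86.58), array([0.6473, 0.116 , 0.097 ]))
```

>>> send_rows(targets=[{"dx": -0.001,"dy": -0.0002,"dz": 0.008,"wx": 0,"wy": 0,"wz": 0,"hand": -1},{"dx": 0,"dy": 0,"dz": 0.006,"wx": 0,"wy": 0,"wz": 0,"hand": -1},{"dx": 0,"dy": 0,"dz": 0.004,"wx": 0,"wy": 0,"wz": 0,"hand": -1},{"dx": 0,"dy": 0,"dz": 0,"wx": 0,"wy": 0,"wz": 0,"hand": -1},{"dx": 0,"dy": 0,"dz": 0,"wx": 0,"wy": 0,"wz": 0,"hand": -1}])

```text
clock: 40.65
tool_pos: [0.6478, 0.115, 0.1964]
eef_rot: [-0.097, -3.139, 0.0]
wrist_force: [-0.0, -0.1, -0.9]
grip_width: 0.0108
grip_force: 59.4
```

>>> send_rows(targets=[{"dx": 0,"dy": 0,"dz": 0,"wx": 0,"wy": 0,"wz": 0,"hand": -1},{"dx": 0,"dy": 0,"dz": 0,"wx": 0,"wy": 0,"wz": 0,"hand": -1},{"dx": 0,"dy": 0,"dz": 0,"wx": 0,"wy": 0,"wz": 0,"hand": -1}])

```text
clock: 40.95
tool_pos: [0.6482, 0.115, 0.1972]
eef_rot: [0.097, 3.139, 0.0]
wrist_force: [-0.1, 0.4, -0.7]
grip_width: 0.0107
grip_force: 59.4
```

```bash
python3 - <<'E'
from h import *
plan((.6482,.1148,.184),86.45)
E
```

```text
turn [0.   0.04 0.01] shift [-0.0001 -0.0002  0.0132] tcp [0.6482 0.115  0.1972]
```

>>> send_rows(targets=[{"dx": 0,"dy": 0,"dz": 0.004,"wx": 0,"wy": 0,"wz": 0,"hand": -1},{"dx": 0,"dy": 0,"dz": 0.002,"wx": 0,"wy": 0,"wz": 0,"hand": -1},{"dx": 0,"dy": 0,"dz": 0.002,"wx": 0,"wy": 0,"wz": 0,"hand": -1},{"dx": 0,"dy": 0,"dz": 0.002,"wx": 0,"wy": 0,"wz": 0,"hand": -1},{"dx": 0,"dy": 0,"dz": 0.002,"wx": 0,"wy": 0,"wz": 0,"hand": -1}])

```text
clock: 41.45
tool_pos: [0.6486, 0.1149, 0.1852]
eef_rot: [0.097, 3.138, 0.0]
wrist_force: [1.0, 0.4, 0.5]
grip_width: 0.0109
grip_force: 59.7
```

>>> send_rows(targets=[{"dx": 0,"dy": 0,"dz": 0.001,"wx": 0,"wy": 0,"wz": 0,"hand": -1},{"dx": 0,"dy": 0,"dz": 0.001,"wx": 0,"wy": 0,"wz": 0,"hand": -1},{"dx": 0,"dy": 0,"dz": 0,"wx": 0,"wy": 0,"wz": 0,"hand": -1},{"dx": 0,"dy": 0,"dz": 0,"wx": 0,"wy": 0,"wz": 0,"hand": -1}])

```text
clock: 41.85
tool_pos: [0.6486, 0.115, 0.1843]
eef_rot: [0.097, 3.138, 0.0]
wrist_force: [-0.8, 0.9, 5.0]
grip_width: 0.0107
grip_force: 60.2
```

Contact comes at the expected home height. Release and lift away.

>>> send_rows(targets=[{"dx": 0,"dy": 0,"dz": 0,"wx": 0,"wy": 0,"wz": 0,"hand": -0.3},{"dx": 0,"dy": 0,"dz": 0,"wx": 0,"wy": 0,"wz": 0,"hand": 0},{"dx": 0,"dy": 0,"dz": 0,"wx": 0,"wy": 0,"wz": 0,"hand": 0},{"dx": 0,"dy": 0,"dz": -0.03,"wx": 0,"wy": 0,"wz": 0,"hand": 0},{"dx": 0,"dy": 0,"dz": -0.05,"wx": 0,"wy": 0,"wz": 0,"hand": 0}])

```text
clock: 42.35
tool_pos: [0.6445, 0.1147, 0.2573]
eef_rot: [-0.097, -3.128, 0.002]
wrist_force: [0.8, -0.3, -0.2]
grip_width: 0.043
grip_force: 0.0
```

>>> send_rows(targets=[{"dx": 0,"dy": 0,"dz": -0.04,"wx": 0,"wy": 0,"wz": 0,"hand": 0},{"dx": -0.04,"dy": 0,"dz": 0,"wx": 0,"wy": 0,"wz": 0,"hand": 0},{"dx": 0,"dy": 0,"dz": 0,"wx": 0,"wy": 0,"wz": 0,"hand": 0},{"dx": 0,"dy": 0,"dz": 0,"wx": 0,"wy": 0,"wz": 0,"hand": 0},{"dx": 0,"dy": 0,"dz": 0,"wx": 0,"wy": 0,"wz": 0,"hand": 0}])

```text
clock: 42.85
tool_pos: [0.6866, 0.1126, 0.301]
eef_rot: [-0.097, -3.136, 0.0]
wrist_force: [-0.3, 1.1, 0.4]
grip_width: 0.0428
grip_force: 0.0
```

```bash
python3 - <<'E'
from h import *
s=read_state(); print(s['clock'],s['tool_pos'],yaw())
c=grab('wrist','w14')
for z in(.098,.102,.104,.106,.110,.114): print(z,sil(c,(.6475,.1157,86.4),.114,.158,.016,z)[:5])
E
```

```text
42.85 [0.68661373 0.11256077 0.30100657] 86.46062057649812
0.098 (np.float64(0.6483), np.float64(0.1153), np.float64(86.46), 'rms', np.float64(0.59))
0.102 (np.float64(0.6481), np.float64(0.1154), np.float64(86.46), 'rms', np.float64(0.47))
0.104 (np.float64(0.648), np.float64(0.1154), np.float64(86.46), 'rms', np.float64(0.98))
0.106 (np.float64(0.6481), np.float64(0.1155), np.float64(86.42), 'rms', np.float64(1.53))
0.11 (np.float64(0.6485), np.float64(0.1158), np.float64(86.5), 'rms', np.float64(2.69))
0.114 (np.float64(0.6488), np.float64(0.1154), np.float64(86.45), 'rms', np.float64(3.87))
```

The cover is home: its plate top fits at about 0.101 m (expected 0.102), centred and parallel. Handing in.

```bash
python3 -c "from plant import *; print(finish_job())"
```

```text
the job is handed in; nothing more can be done
None
```

The stack is built on the base frame and handed in after about 43 s: deep tray with the spool, shallow tray with the tin, cover on top. My last measurements put every piece home within tolerance, but the hand-in gave no verdict.

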